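# Load a circuit card in the inspection holder and set its clamp screw

## Robot

A 7-joint arm with a two-finger parallel gripper is mounted at the origin on the work surface. World frame = base frame: x ahead of the robot, y to its left, z up, the work surface at z = 0. Lengths are in m, angles in degrees, forces in N, time in s.
With the tool pointing down it reaches from about 0.4 to 0.875 m from the base axis. Payload 4.4 kg.
Tool frame: the origin (TCP) lies at the very end of the fingers, on their centre line; the grasp point (between the pads) lies 19 mm behind it; z points along the fingers, y is the direction in which the jaws open and shut (so a half turn about z gives the same grasp; the last joint's range is limited). The gripper opens to 85 mm and grips with 20 to 120 N. Pads are 22 mm wide; open, the fingers measure 114 mm over their backs; the gripper's body (76 mm by 85 mm) begins 54 mm behind the grasp point. The pads swing forward as they close: fully open they stand 13 mm farther back than shut.
Start: joints at [-78.77, 36.005, 2.206, 86.941, -1.547, 57.084, -1.146], TCP at [0.168, 0.628, 0.203] pointing down, gripper open.
Joint ranges: [-175.42, 175.42], [-21.48, 121.26], [-71.46, 75.88], [10.55, 141.38], [-63.04, 243.04], [13.31, 113.54], [-168.57, 168.57]. Speed limits (degrees/s): [147.25, 147.25, 180, 180, 180, 180, 180].

## Interface

Orientations are given as [roll, pitch, yaw] about the fixed x, y, z axes, in that order (R = Rz(yaw) Ry(pitch) Rx(roll)).
In Python, from workcell import readout, imaging, ticket gives the robot as it stands. The module is installed in compiled form; this text tells all that it offers.
- The arm moves only by the shell command python3 -m pendant 'ROWS' [FORCE]. ROWS is text: rows parted by semicolons, each of 5 numbers parted by spaces: the opening, from 0 (shut) to 1 (fully open), then the shift along the tool's x, y, z in mm, then the turn about the tool's z in rad. A call has 1 to 12 rows; each row shifts and turns the commanded pose from where the row before left it, along the tool's axes as they then stand; what a row does not reach is not made up. A row lasts 1/12 s, in which the tool goes at most 41.7 mm and 7.16 degrees, less where a joint would pass 70% of its speed; a pose out of reach is approached as far as the arm can. A call is refused whole if a number of a shift passes 41.7 or a number of a turn 0.125, either way. A call with a gripper value outside its range is refused whole. The fingers move at their own pace and stop on an object; FORCE is the grip in N (left out, the last holds). Time passes only in rows, so rows that do not move let the fingers close. It gives the time, the measured TCP pose, the force and the opening at its end, in the units of the state.
- readout.get_state(): the state, without advancing time (a new reading comes with each control period).
- imaging.grab_frame(name): name is "scene" or "top" or "wrist"; returns the picture (420x560x3 uint8, red, green, blue); there is no depth.
- imaging.camera_params(name): a dict with "camera_matrix" (3x3 intrinsics, pixels), "eye" and "rotation" of the camera in the world; the wrist camera has in their place "tool_from_camera" (4x4, takes a point from camera to tool coordinates, whose origin is the TCP and whose axes are the flange's). Camera axes: x right, y down, z forward; pixel columns grow to the right and rows downward; lengths in m; the calibration is good to about 2 mm. A picture is of the moment at which its call begins: read the wrist's pose just before it. camera_params takes no time and is no camera call.
- ticket.hand_in(): hands the job in, once; it reports no verdict.
The state is a dict: "time_s": time; "qpos": joint angles; "joint_vel": joint speeds; "tau": joint torques, N m; "tcp_pos": TCP position; "orientation": TCP orientation; "force": force on the tool from outside, world axes, zero at the start; "ft_torque": the same for the moment, N m; "opening": finger opening in m.
Only numpy, scipy, OpenCV 4.12 (cv2) and the standard library are available. Lean on these libraries where they do the work, as an engineer would, in place of code of your own. Each camera call takes 0.05 s, during which the arm holds its last target.

## Task

Take the green circuit card with the yellow grip bar out of the pink foam tray and slide it edgewise, bar up, all the way down into the slot of the grey card holder (either way round). Then turn the holder's red thumbscrew clockwise until it seats, back it off a quarter turn so that the clamp does not strain the card, and finish while still gripping the thumbscrew there. Leave the blue cards and the other things on the bench where they are.

Things in the scene. Friction and masses are not known exactly. Their poses are not given: they have to be found in the camera images.
- card: The card to load: green board 70 mm long (its x), 3 mm thick (its y), 58 mm tall, standing on edge, with a yellow grip bar along its top, 50 long x 10 thick x 22 mm tall, from 56 to 78 mm above the lower edge, centred. Weighs 30 to 100 g. Origin: middle of the lower edge; z up the card. It stands loosely (may lean up to about 3 degrees) in one of three slots of the foam tray, 36 mm deep; which slot varies.
- tray: Fixed open cardboard tray filled with pink foam, 112 (its x) x 238 (its y) mm, 52 mm high; foam top at 50 mm. Origin: centre of the underside on the bench. Three slots at y = -75, 0 and +75 mm, each 74 mm long in x, 5 mm wide, 36 mm deep (their floor is 14 mm above the bench). The tray and the holder may stand on either side of the bench.
- spare_a: Bystander: blue circuit card with a white grip bar, same size as the green card, in another tray slot. Leave it in place.
- spare_b: Bystander: blue circuit card with a black grip bar, same size, in another tray slot. Leave it in place.
- holder: Grey card holder block, fixed to the bench, 70 (its x) x 200 (its y) x 46 mm high. Origin: centre of the underside. Its slot lies at y = -50 mm, long along y; the thumbscrew's axis is vertical at y = +55 mm (a brass strip on the top runs between them).
- slot_floor (a point): Centre of the floor of the holder's slot, 10 mm above the bench; axes as the holder's. The slot is 74 mm long (y), 6 mm wide (x), 36 mm deep, open at the top with a 2 mm chamfer, closed at both ends. The card's lower edge rests on this floor when it is fully home; its length then lies along the holder's y.
- wing (a point): Middle of the red thumbscrew's upright flat wing, on the screw's vertical axis, 76 mm above the bench; turns with the screw. The wing is 40 mm long (x here), 10 mm thick (y here) and reaches from 58 to 88 mm above the bench; below it are a 22 mm steel disc (50 to 54 mm high) and the holder's top at 46 mm. A white dot marks the +x end on top.
- thumbscrew (a joint): Turn of the red thumbscrew, rad: 0 when seated on its hard stop, negative when loosened; grows clockwise seen from above; stays where left (friction about 0.06 N m, no spring, no noticeable rise). Starts 0.45 to 1.25 rad short of the seat. Seated, the wing lies straight across the holder (along its x, dot to +x); a quarter turn back it lies along the holder's y.
- pen: Bystander: white and black pen, 125 mm, lying on the mat between tray and holder.
- driver: Bystander: screwdriver, 160 mm, lying at the back.
- jar: Bystander: small jar, 52 mm wide, 65 mm high, at the back.
- parts_bin: Bystander: blue open parts bin, 80 x 120 x 50 mm, at the back.
- tape_roll: Bystander: roll of amber tape, 76 mm wide, 24 mm high, lying flat at the back.
- rule: Bystander: steel rule, 200 x 30 x 4 mm, lying near the robot.
Not all that is in view belongs to the job. There is more than one size of the card; the one meant has the size given above.

How it is judged (in metres and radians):
On the way, in this order (a step that is already met when the one before it is completed fails the run):
1. the green card is fully home in the holder's slot, out of the robot's grip, while the thumbscrew is not yet seated (z of card in the frame of slot_floor below 0.004 m and horizontal distance between card and slot_floor below 0.006 m and angle between card's own z axis and vertical below 0.12 rad and contact force between the fingers and card below 0.3 N), for 0.2 s.
2. with the card home, the thumbscrew is turned clockwise until it seats (z of card in the frame of slot_floor below 0.004 m and horizontal distance between card and slot_floor below 0.006 m and angle between card's own z axis and vertical below 0.12 rad and value of joint thumbscrew above -0.08 rad), for 0.1 s.
At the end, for the whole second after the job is handed in: The green card is fully home in the holder's slot (lower edge within 4 mm of the slot floor and 6 mm of its centre, upright within 7 degrees), the thumbscrew stands a quarter turn (1.57 rad, within 0.23 rad) back from its seat, at rest, and the fingers still grip it (more than 2 N) (z of card in the frame of slot_floor below 0.004 m and horizontal distance between card and slot_floor below 0.006 m and angle between card's own z axis and vertical below 0.12 rad and value of joint thumbscrew between -1.8 and -1.34 rad and contact force between the fingers and thumbscrew above 2 N and velocity of joint thumbscrew between -0.1 and 0.1 rad/s); the arm keeps its last pose, push and grip.
It fails at once if a blue card is moved more than 20 mm (distance of any of spare_a, spare_b from where it was at the start of the episode above 0.02 m).
It fails at once if another thing on the bench is moved more than 30 mm (distance of any of pen, driver, jar, parts_bin, tape_roll, rule from where it was at the start of the episode above 0.03 m).
It also fails if it takes over 54 s, if anything falls off the work surface, if the arm or the gripper's body presses on something with over 40 N, if the wrist force passes 120 N, or if a joint passes its speed limit or range.

## Working session

There is one attempt and no reset: what is moved stays moved. The work goes in short steps, Python scripts to look and compute and a shell command to move; the robot and the scene stay as the last step left them, time stands still between calls to the robot, and variables do not carry over. Pictures are saved under pics/ and viewed, and the job is handed in when it is done.

```bash
mkdir -p pics; ls
python3 - <<'E'
from workcell import readout, imaging
import cv2
s=readout.get_state(); print(s)
for n in ["scene","top","wrist"]:
    cv2.imwrite(f"pics/{n}0.png",imaging.grab_frame(n)[:,:,::-1]); print(n,imaging.camera_params(n))
E
```

```text
pics
{'time_s': 0.0, 'qpos': array([-78.77230892,  36.05740951,   2.2012725 ,  86.99635212,
        -1.55176044,  57.08450967,  -1.14718645]), 'joint_vel': array([ 0.06825643,  0.01635428, -0.06403897,  0.03537225, -0.12937883,
       -0.00221657,  0.05046554]), 'tau': array([ 5.87474879e-04, -5.63396323e+01,  1.22665778e+00, -1.93453735e+01,
        1.10939657e-02,  1.04704779e-02,  2.30735409e-06]), 'tcp_pos': array([0.16796443, 0.62721378, 0.20170378]), 'orientation': array([-1.79891285e+02, -3.38651423e-03,  1.64999411e+02]), 'force': array([-0.13884313,  0.08569707, -0.86132792]), 'ft_torque': array([-0.03330749,  0.04439966, -0.01015426]), 'opening': 0.08513955102622467}
scene {'camera_matrix': array([[432.52159276,   0.        , 281.21685757],
       [  0.        , 432.52159276, 210.42153677],
       [  0.        ,   0.        ,   1.        ]]), 'eye': array([ 0.96105257, -0.54251246,  0.71620059]), 'rotation': array([-132.47928054,   -1.18101875,   38.07267295])}
top {'camera_matrix': array([[420.56791279,   0.        , 283.01148925],
       [  0.        , 420.56791279, 207.61462649],
       [  0.        ,   0.        ,   1.        ]]), 'eye': array([0.3280878 , 0.00207166, 1.21273375]), 'rotation': array([-169.23957554,   -0.52353328,  -89.50365568])}
wrist {'camera_matrix': array([[317.55880357,   0.        , 280.51184831],
       [  0.        , 317.55880357, 215.91348599],
       [  0.        ,   0.        ,   1.        ]]), 'tool_from_camera': array([[ 8.62679913e-04, -9.49858385e-01, -3.12679234e-01,
         7.91983937e-02],
       [ 9.99999582e-01,  9.14484718e-04, -1.90336448e-05,
         7.86218854e-04],
       [ 3.04019648e-04, -3.12679087e-01,  9.49858777e-01,
        -1.72459390e-01],
       [ 0.00000000e+00,  0.00000000e+00,  0.00000000e+00,
         1.00000000e+00]])}
```

View pics/scene0.png

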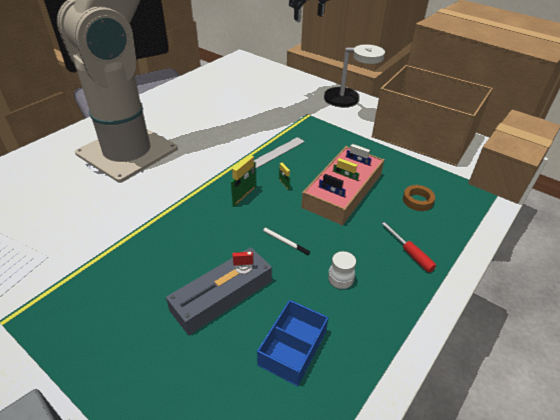

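View pics/top0.png

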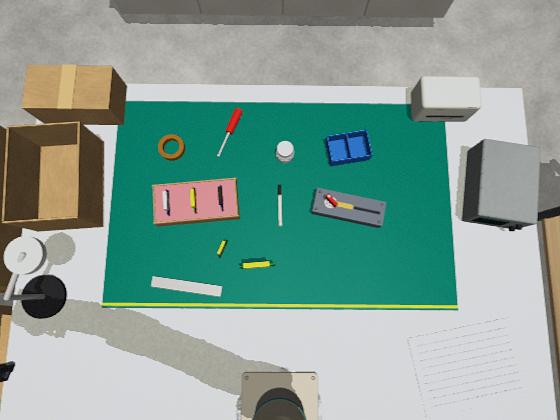

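View pics/wrist0.png

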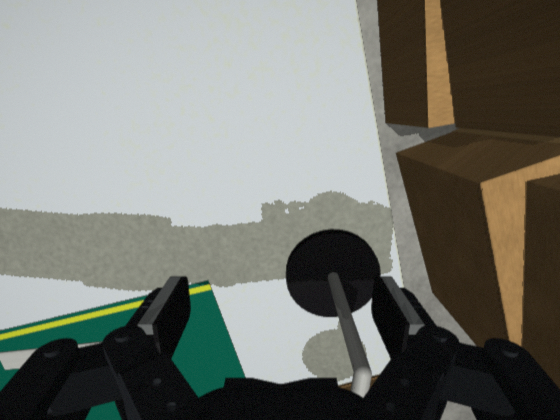

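The top view shows the tray at about (195,201) with the green card's yellow bar in the middle slot at (192,198). The holder is at (349,207), with its red wing at (331,201) on the tray-side end. The cards standing at (257,265) and (222,247) are decoys. Next I measure.

```bash
cat > h.py <<'E'
import numpy as np, cv2
from scipy.spatial.transform import Rotation as R
from workcell import readout, imaging
def cam(n, s=None):
    p=imaging.camera_params(n); K=p["camera_matrix"]
    if n!="wrist":
        return K,R.from_euler('xyz',p["rotation"],degrees=True).as_matrix(),np.array(p["eye"])
    s=s or readout.get_state()
    T=p["tool_from_camera"]; Rt=R.from_euler('xyz',s["orientation"],degrees=True).as_matrix()
    return K,Rt@T[:3,:3],s["tcp_pos"]+Rt@T[:3,3]
def plane(c,uv,z):
    K,Rm,e=c; uv=np.atleast_2d(uv).astype(float)
    d=(Rm@np.linalg.inv(K)@np.c_[uv,np.ones(len(uv))].T).T
    return e+d*((z-e[2])/d[:,2])[:,None]
def proj(c,P):
    K,Rm,e=c; q=(K@Rm.T@(np.atleast_2d(P)-e).T).T; return q[:,:2]/q[:,2:]
def tri(c1,u1,c2,u2):
    es=[];ds=[]
    for c,u in((c1,u1),(c2,u2)):
        d=c[1]@np.linalg.inv(c[0])@np.array([*u,1.]); ds.append(d/np.linalg.norm(d)); es.append(c[2])
    A=np.c_[ds[0],-ds[1]]; t=np.linalg.lstsq(A,es[1]-es[0],rcond=None)[0]
    a=es[0]+t[0]*ds[0];b=es[1]+t[1]*ds[1]; return (a+b)/2,np.linalg.norm(a-b)
def hsv(im): return cv2.cvtColor(im,cv2.COLOR_RGB2HSV)
def blobs(m,amin=20):
    n,l,st,ce=cv2.connectedComponentsWithStats(m.astype(np.uint8)); return [(ce[i],st[i,4],l==i) for i in range(1,n) if st[i,4]>=amin]
def rect(pts):
    (c,(w,h),a)=cv2.minAreaRect((np.asarray(pts)[:,:2]*1000).astype(np.float32))
    if w<h: w,h,a=h,w,a+90
    return np.round(c,1),round(w,1),round(h,1),round((a+90)%180-90,2)
E
python3 - <<'E'
from h import *
im=cv2.imread('pics/top0.png')[:,:,::-1].copy(); H=hsv(im); c=cam('top')
def show(name,m,z,amin=25):
    for ce,a,mm in blobs(m,amin):
        ys,xs=np.nonzero(mm); print(name,ce.round(1),a,'rect mm/long-axis yaw',rect(plane(c,np.c_[xs,ys],z)))
h,s,v=H[...,0].astype(int),H[...,1].astype(int),H[...,2].astype(int)
pk=((h>165)|(h<8))&(s>60)&(s<160)&(v>150)
show('pink',pk,.05,300)
show('yellow',(h>22)&(h<35)&(s>150)&(v>120),.092)
show('red',((h>172)|(h<6))&(s>170)&(v>90),.088,15)
sub=(s<70)&(v>40)&(v<125)
sub[:180]=0;sub[235:]=0;sub[:,:300]=0;sub[:,400:]=0
show('grey',sub,.046,300)
cv2.imwrite('pics/crop0.png',cv2.resize(im[170:240,140:400,::-1],None,fx=3,fy=3,interpolation=cv2.INTER_CUBIC))
print(proj(c,[[.5,0.2,0.0]]))
E
```

```text
pink [195.4 200.4] 2484 rect mm/long-axis yaw (array([568. , 242.4]), 225.8, 103.4, -84.15)
yellow [192.3 197.9] 67 rect mm/long-axis yaw (array([566.6, 240.6]), 48.0, 10.0, 6.32)
yellow [221.1 246.6] 44 rect mm/long-axis yaw (array([433.3, 157.6]), 36.3, 8.5, -21.28)
yellow [256.2 264.3] 144 rect mm/long-axis yaw (array([387.5,  63.7]), 69.3, 14.5, -85.1)
yellow [278.9 305. ] 931 rect mm/long-axis yaw (array([283.7,   0.3]), 919.9, 6.8, -89.95)
red [233.8 120.2] 200 rect mm/long-axis yaw (array([792.3, 134.9]), 76.4, 23.2, -23.57)
red [331.9 200.4] 33 rect mm/long-axis yaw (array([ 565.9, -138.8]), 34.8, 7.9, 44.36)
[[211.59667879 226.71851958]]
```

View pics/crop0.png

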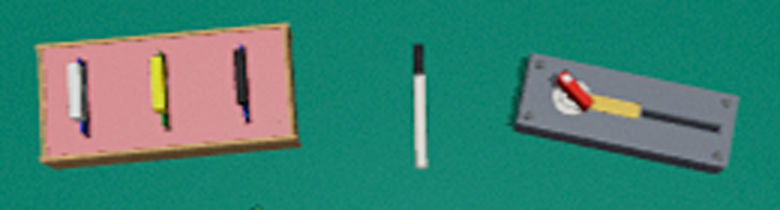

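```bash
cat >> h.py <<'E'
def go(x,y,z,yaw,s=None):
    "tool shifts (mm) and turn (rad) to target in mm/deg: turn first, then shift in turned axes; also shift in present axes"
    s=s or readout.get_state(); y0=s["orientation"][2]; d=np.array([x,y,z])-s["tcp_pos"]*1000
    dy=(yaw-y0+180)%360-180
    f=lambda a:(R.from_euler('xyz',[180,0,a],degrees=True).as_matrix().T@d).round(1)
    print('tcp',(s["tcp_pos"]*1000).round(1),s["orientation"].round(2),'t',round(s["time_s"],2),'F',s["force"].round(1),'op',round(s["opening"]*1000,1))
    print('turn rad',round(-np.radians(dy),3),'shift after turn',f(y0+dy),'shift before turn',f(y0))
E
python3 - <<'E'
from h import *
c=cam('top')
cr=np.array([[530,55],[740,97],[727,160],[518,118]])/3+[140,170]
P=plane(c,cr,.046)*1000; print(P.round(1)[:,:2], P.mean(0).round(1))
for i in range(4): print(np.linalg.norm(P[i]-P[(i+1)%4]).round(1))
d=P[0]-P[1]+P[3]-P[2]; print(np.degrees(np.arctan2(d[1],d[0])))
go(567,241,200,185.85)
E
```

```text
[[ 606.9 -102.1]
 [ 568.2 -300.6]
 [ 507.9 -286.2]
 [ 545.8  -90.4]] [ 557.2 -194.8   46. ]
202.2
62.1
199.4
62.1
78.99996039440695
tcp [168.1 627.4 201.9] [-179.92    0.    165.  ] t 0.15 F [ 0.4 -0.3  0.1] op 85.5
turn rad -0.364 shift after turn [-357.4 -425.     1.9] shift before turn [-485.3 -269.9    1.9]
```

```bash
python3 -m pendant '1 0 0 0 -0.121; 1 0 0 0 -0.121; 1 0 0 0 -0.122; 1 -25.5 -30.4 0 0; 1 -25.5 -30.4 0 0; 1 -25.5 -30.4 0 0; 1 -25.5 -30.4 0 0; 1 -25.5 -30.4 0 0; 1 -25.5 -30.4 0 0; 1 -25.5 -30.4 0 0; 1 -25.5 -30.4 0 0; 1 -25.5 -30.4 0 0'; python3 -m pendant '1 -25.5 -30.4 0 0; 1 -25.5 -30.4 0 0; 1 -25.5 -30.4 0 0; 1 -25.5 -30.4 0 0; 1 0 0 0 0; 1 0 0 0 0; 1 0 0 0 0'
python3 - <<'E'
from h import *
s=readout.get_state(); im=imaging.grab_frame('wrist'); cv2.imwrite('pics/w1.png',im[:,:,::-1]); np.save('w1.npy',[*s['tcp_pos'],*s['orientation']])
go(555,-190,200,185.85,s)
E
```

```text
time_s: 1.15
tcp_pos: [0.4254, 0.3774, 0.2025]
orientation: [-180.0, -0.0, -174.1]
force: [0.9, -0.1, 0.1]
opening: 0.0856
time_s: 1.73
tcp_pos: [0.5377, 0.2688, 0.2022]
orientation: [180.0, -0.1, -174.2]
force: [-0.8, 0.4, -0.6]
opening: 0.0853
tcp [537.7 268.8 202.2] [ 1.7997e+02 -7.0000e-02 -1.7417e+02] t 1.73 F [-0.8  0.4 -0.6] op 85.3
turn rad -0.0 shift after turn [  29.6 -458.1    2.2] shift before turn [  29.4 -458.1    2.2]
```

View pics/w1.png

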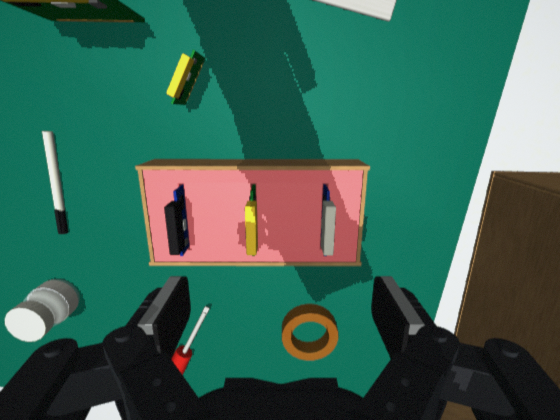

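The wrist view shows the tray centred near (255,215), with the yellow bar spanning (245..257, 200..255). I'll measure it here and compare with the top view.

Run:
```python
from h import *
q=np.load('w1.npy'); s=dict(tcp_pos=q[:3],orientation=q[3:]); c=cam('wrist',s)
im=cv2.imread('pics/w1.png')[:,:,::-1].copy(); H=hsv(im).astype(int); h,sa,v=H[...,0],H[...,1],H[...,2]
m=(h>20)&(h<36)&(sa>140)&(v>60); m[:190]=0;m[265:]=0;m[:,:230]=0;m[:,270:]=0
for ce,a,mm in blobs(m,20):
    ys,xs=np.nonzero(mm); print(ce,a,rect(plane(c,np.c_[xs,ys],.092)), xs.min(),xs.max(),ys.min(),ys.max())
pk=((h>165)|(h<10))&(sa>40)&(sa<170)&(v>120); pk[:150]=0;pk[280:]=0;pk[:,:130]=0;pk[:,375:]=0
ys,xs=np.nonzero(pk); print('pink',rect(plane(c,np.c_[xs,ys],.05)))
# black/white bar
cv2.imwrite('pics/w1c.png',cv2.resize(im[155:275,130:375,::-1],None,fx=3,fy=3,interpolation=cv2.INTER_CUBIC))
P=proj(c,[[.5666,.2406,.092]]);print(P)
```

```text
[250.83015598 227.51646447] 577 (array([567.1, 243.6]), 54.7, 10.4, 4.51) 245 256 201 255
pink (array([570.1, 243.4]), 227.6, 103.2, -84.13)
[[247.46022612 227.89502587]]
```

View pics/w1c.png

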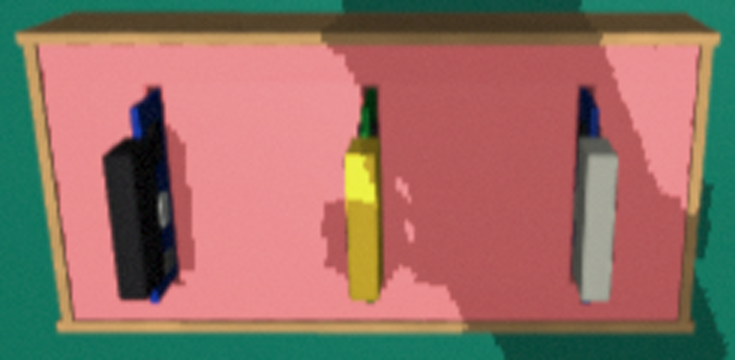

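```bash
python3 -m pendant '1 2 -39.5 0 0; 1 3 -39.5 0 0; 1 3 -39.5 0 0; 1 3 -39.5 0 0; 1 3 -39.5 0 0; 1 3 -39.5 0 0; 1 3 -39.5 0 0; 1 3 -39.5 0 0; 1 3 -39.5 0 0; 1 3 -39.5 0 0; 1 3 -39.5 0 0'; python3 -m pendant '1 0 0 0 0; 1 0 0 0 0; 1 0 0 0 0'
python3 - <<'E'
from h import *
s=readout.get_state(); im=imaging.grab_frame('wrist'); cv2.imwrite('pics/w2.png',im[:,:,::-1]); np.save('w2.npy',[*s['tcp_pos'],*s['orientation']])
c=cam('wrist',s); print(proj(c,[[.557,-.195,.046]]))
E
```

```text
time_s: 2.7
tcp_pos: [0.5509, -0.1664, 0.2028]
orientation: [179.9, 0.0, -173.9]
force: [0.4, 0.6, 0.3]
opening: 0.0854
time_s: 2.95
tcp_pos: [0.5509, -0.1647, 0.2025]
orientation: [179.9, -0.0, -174.0]
force: [0.2, 0.1, -0.8]
opening: 0.0854
[[251.06128176 192.36486185]]
```

View pics/w2.png

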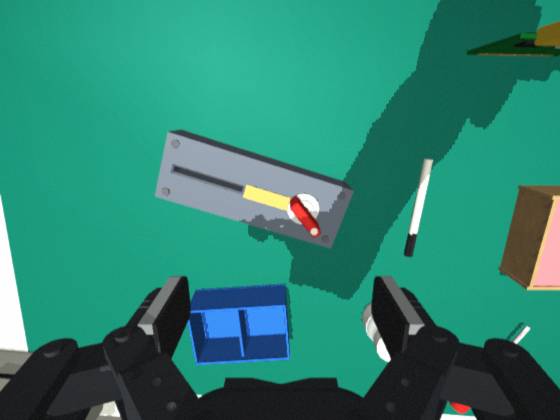

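The holder is seen clearly: slot from (172,168) to (243,188), wing from (294,200) to (318,233), white dot at the lower end (314,231).

Run:
```python
from h import *
q=np.load('w2.npy'); s=dict(tcp_pos=q[:3],orientation=q[3:]); c=cam('wrist',s)
im=cv2.imread('pics/w2.png')[:,:,::-1].copy(); H=hsv(im).astype(int); h,sa,v=H[...,0],H[...,1],H[...,2]
box=np.zeros(v.shape,bool); box[125:255,150:360]=1
hol=box&(sa<90)&(v>75)
b=max(blobs(hol,200),key=lambda b:b[1]); ys,xs=np.nonzero(b[2]); print('holder',rect(plane(c,np.c_[xs,ys],.046)),b[1])
dk=box&(v<70)&(sa<110)
for ce,a,mm in blobs(dk,60):
    ys,xs=np.nonzero(mm); print('dark',ce.round(1),a,rect(plane(c,np.c_[xs,ys],.046)))
rd=box&((h>170)|(h<8))&(sa>150)&(v>60)
for ce,a,mm in blobs(rd,20):
    ys,xs=np.nonzero(mm); print('red',ce.round(1),a,rect(plane(c,np.c_[xs,ys],.088)))
big=cv2.resize(im[125:255,150:360,::-1],None,fx=3.8,fy=3.8,interpolation=cv2.INTER_CUBIC); cv2.imwrite('pics/w2c.png',big)
```

```text
holder (array([ 556.6, -192.1]), 200.4, 72.4, 78.29) 10928
red [303.6 215.2] 441 (array([ 565. , -139.4]), 44.6, 11.6, 43.81)
```

View pics/w2c.png

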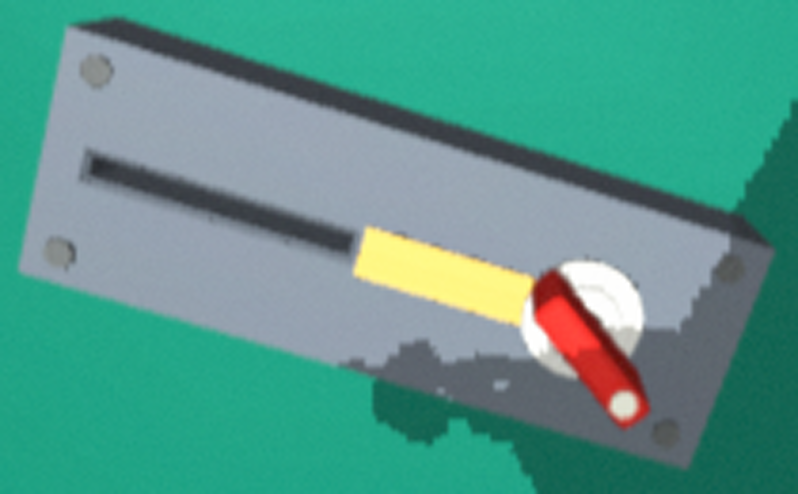

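Run:
```python
from h import *
q=np.load('w2.npy'); s=dict(tcp_pos=q[:3],orientation=q[3:]); c=cam('wrist',s)
f=lambda p,z:plane(c,np.array(p)/3.8+[150,125],z)*1000
def rep(n,P): print(n,P[:,:2].round(1).tolist(),'c',P.mean(0)[:2].round(1),'sides',[np.linalg.norm(P[i]-P[(i+1)%len(P)]).round(1) for i in range(len(P))])
P=f([[68,25],[772,250],[690,468],[20,272]],.046); rep('holder',P)
d=P[1]-P[0]+P[2]-P[3]; a=np.degrees(np.arctan2(d[1],d[0]));print('yaw y axis',a)
S=f([[87,149],[358,232],[353,259],[80,181]],.046); rep('slot',S)
d=S[1]-S[0]+S[2]-S[3]; print('slot yaw',np.degrees(np.arctan2(d[1],d[0])))
W=f([[553,271],[648,408],[625,430],[537,302]],.088); rep('wing',W)
D=f([[624,405]],.088);print('dot',D)
d=W[1]-W[0]+W[2]-W[3]; print('wing yaw',np.degrees(np.arctan2(d[1],d[0])))
cp=P.mean(0)[:2]; u=np.array([np.cos(np.radians(a)),np.sin(np.radians(a))]); print('pred slot',cp-50*u,'pred screw',cp+55*u)
# scene check
print('disc', f([[582,318]],.054))
```

```text
holder [[503.3, -282.7], [543.9, -87.2], [612.0, -99.7], [572.3, -296.4]] c [ 557.9 -191.5] sides [np.float64(199.7), np.float64(69.3), np.float64(200.7), np.float64(70.4)]
yaw y axis 78.42350054995424
slot [[535.6, -277.7], [550.9, -202.7], [558.8, -203.6], [544.6, -279.6]] c [ 547.5 -240.9] sides [np.float64(76.5), np.float64(7.9), np.float64(77.3), np.float64(9.2)]
slot yaw 78.96560471509235
wing [[545.6, -150.7], [578.8, -122.3], [585.4, -127.3], [553.9, -153.7]] c [ 566.  -138.5] sides [np.float64(43.7), np.float64(8.3), np.float64(41.1), np.float64(8.8)]
dot [[ 578.67553507 -128.48183009   88.        ]]
wing yaw 40.21812564700807
pred slot [ 547.8535738  -240.48083546] pred screw [ 568.92456637 -137.61678308]
disc [[ 566.8484264  -138.39948319   54.        ]]
```

Run:
```python
from h import *
go(567,242,140,185.85); print(readout.get_state()['qpos'].round(1))
```

```text
tcp [ 551.1 -164.   202.5] [ 179.9     0.   -173.94] t 3.0 F [-0.   0.3 -0.6] op 85.4
turn rad 0.004 shift after turn [-57.2 402.3  62.5] shift before turn [-58.7 402.1  62.5]
[ 15.2  29.8  -2.   99.2   1.2  51.1 108.8]
```

```bash
python3 -m pendant '0.5 -5.7 40.2 0 0; 0.5 -5.7 40.2 0 0; 0.5 -5.7 40.2 0 0; 0.5 -5.7 40.2 0 0; 0.5 -5.7 40.2 0 0; 0.5 -5.7 40.2 0 0; 0.5 -5.7 40.2 0 0; 0.5 -5.7 40.2 0 0; 0.5 -5.7 40.2 10 0; 0.5 -5.7 40.2 20 0; 0.5 0 0 30 0; 0.5 0 0 0 0'; python3 -m pendant '0.5 0 0 0 0; 0.5 0 0 0 0';python3 - <<'E'
from h import *
go(567,242,62,185.85)
s=readout.get_state(); im=imaging.grab_frame('wrist'); cv2.imwrite('pics/w3.png',im[:,:,::-1]); np.save('w3.npy',[*s['tcp_pos'],*s['orientation']])
c=cam('wrist',s); print(proj(c,[[.567,.242,.092]]))
E
```

```text
time_s: 4.0
tcp_pos: [0.5604, 0.2408, 0.1394]
orientation: [180.0, -0.5, -173.5]
force: [-0.9, -1.3, -0.7]
opening: 0.0427
time_s: 4.17
tcp_pos: [0.5664, 0.2358, 0.1452]
orientation: [-180.0, 0.1, -174.1]
force: [0.5, -0.1, 0.2]
opening: 0.0424
tcp [566.4 235.8 145.2] [-1.7999e+02  5.0000e-02 -1.7410e+02] t 4.17 F [ 0.5 -0.1  0.2] op 42.4
turn rad 0.001 shift after turn [-1.2  6.1 83.2] shift before turn [-1.2  6.1 83.2]
[[288.17525619 223.3348659 ]]
```

View pics/w3.png

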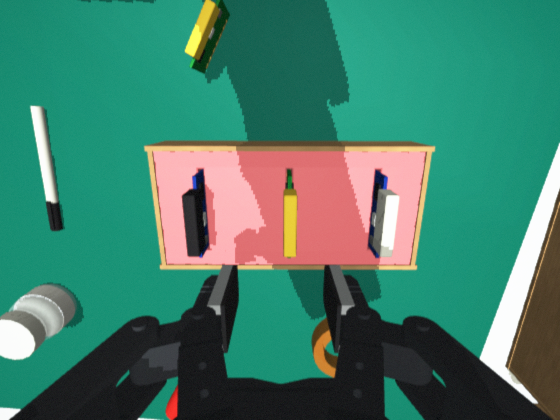

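```bash
python3 -m pendant '0.5 -0.6 3.5 20 0; 0.5 -0.6 3.5 20 0; 0.5 0 0 20 0; 0.5 0 0 15 0; 0.5 0 0 8 0; 0.5 0 0 0 0; 0.5 0 0 0 0' 30;python3 - <<'E'
from h import *
go(567,243,62,185.85)
E
```

```text
time_s: 4.8
tcp_pos: [0.5677, 0.2422, 0.0624]
orientation: [180.0, 0.1, -174.2]
force: [-0.3, 0.0, 0.1]
opening: 0.0426
tcp [567.7 242.2  62.4] [ 1.7998e+02  9.0000e-02 -1.7421e+02] t 4.8 F [-0.3  0.   0.1] op 42.6
turn rad -0.001 shift after turn [0.7 0.9 0.4] shift before turn [0.7 0.9 0.4]
```

```bash
python3 -m pendant '0 0 0.8 0 0; 0 0 0 0 0; 0 0 0 0 0; 0 0 0 0 0; 0 0 0 0 0; 0 0 0 0 0' 40; python3 -m pendant '0 0 0 -8 0; 0 0 0 -16 0; 0 0 0 -20 0; 0 0 0 -20 0; 0 0 0 -20 0; 0 0 0 0 0; 0 0 0 0 0';python3 - <<'E'
from h import *
go(547.5,-240.7,146,78.5)
s=readout.get_state(); im=imaging.grab_frame('wrist'); cv2.imwrite('pics/w4.png',im[:,:,::-1]); np.save('w4.npy',[*s['tcp_pos'],*s['orientation']])
cv2.imwrite('pics/s4.png',imaging.grab_frame('scene')[:,:,::-1])
E
```

```text
time_s: 5.3
tcp_pos: [0.5676, 0.2438, 0.0625]
orientation: [180.0, 0.1, -174.1]
force: [-0.9, -0.6, 6.7]
opening: 0.0066
time_s: 5.88
tcp_pos: [0.5673, 0.2435, 0.1464]
orientation: [180.0, 0.1, -174.1]
force: [-0.2, -0.3, -2.2]
opening: 0.0063
tcp [567.3 243.5 146.4] [ 1.7996e+02  1.2000e-01 -1.7415e+02] t 5.88 F [-0.2 -0.3 -2.2] op 6.3
turn rad 1.874 shift after turn [-4.785e+02  7.710e+01  4.000e-01] shift before turn [ 6.910e+01 -4.797e+02  4.000e-01]
```

View pics/w4.png

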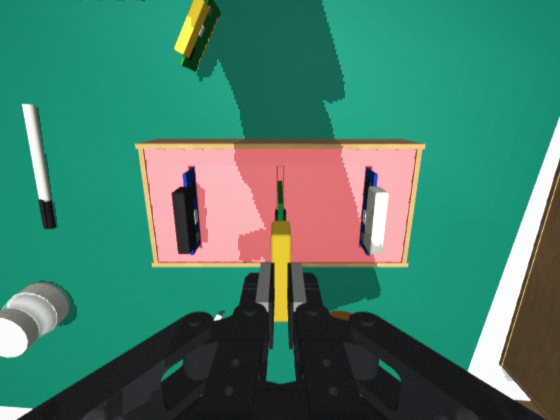

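View pics/s4.png

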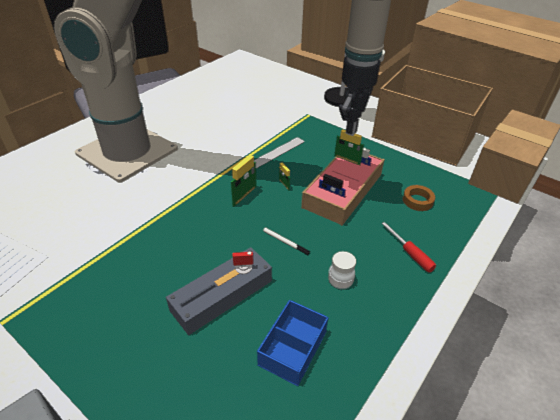

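Run:
```python
from h import *
q=np.load('w4.npy'); s=dict(tcp_pos=q[:3],orientation=q[3:]); c=cam('wrist',s)
im=cv2.imread('pics/w4.png')[:,:,::-1].copy(); H=hsv(im).astype(int); h,sa,v=H[...,0],H[...,1],H[...,2]
m=(h>18)&(h<36)&(sa>140)&(v>60); m[:200]=0;m[:,:255]=0;m[:,310:]=0;m[330:]=0
for ce,a,mm in blobs(m,40):
    ys,xs=np.nonzero(mm); P=plane(c,np.c_[xs,ys],s['tcp_pos'][2]+.030); 
    Rt=R.from_euler('xyz',s['orientation'],degrees=True).as_matrix(); t=(P-s['tcp_pos'])@Rt*1000
    print(ce.round(1),a,rect(P),t.min(0).round(1),t.max(0).round(1),ys.min(),ys.max(),xs.min(),xs.max())
# board bottom edge near end visible?
cv2.imwrite('pics/w4c.png',cv2.resize(im[150:340,220:340,::-1],None,fx=3.1,fy=3.1,interpolation=cv2.INTER_CUBIC))
```

```text
[280.5 267.8] 1652 (array([565.7, 243.7]), 56.2, 9.4, 5.89) [-26.6  -4.4 -30.1] [ 29.6   5.  -29.9] 221 321 271 290
```

View pics/w4c.png

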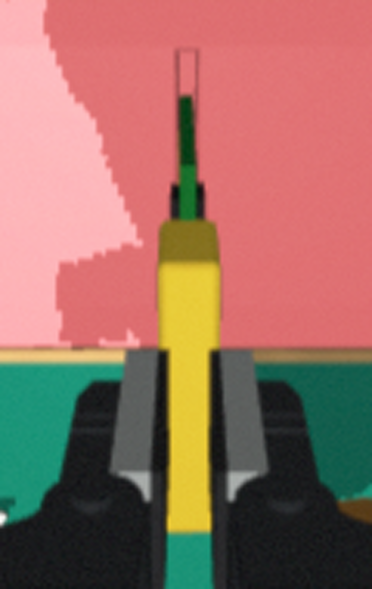

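Run:
```python
from h import *
q=np.load('w4.npy'); s=dict(tcp_pos=q[:3],orientation=q[3:]); c=cam('wrist',s)
Rt=R.from_euler('xyz',s['orientation'],degrees=True).as_matrix()
f=lambda uv,dz:(plane(c,uv,s['tcp_pos'][2]+dz)-s['tcp_pos'])@Rt*1000
for dz in(.028,.030,.032): print(dz,f([[281,234.5],[281,321.3]],dz).round(1).tolist())
print('lower edge end', f([[280.3,181.3]],-.048).round(1), 'board top end(z+8)',f([[280.5,220]],.008).round(1))
```

```text
0.028 [[21.9, 0.6, -28.0], [-28.2, 0.6, -27.9]]
0.03 [[22.7, 0.6, -30.0], [-26.7, 0.6, -29.9]]
0.032 [[23.5, 0.6, -32.1], [-25.3, 0.6, -31.9]]
lower edge end [[32.2  0.2 47.9]] board top end(z+8) [[22.5  0.3 -8. ]]
```

```bash
python3 -m pendant '0 0 0 -15 0.124; 0 0 0 -15 0.125; 0 0 0 0 0.125; 0 0 0 0 0.125; 0 0 0 0 0.125; 0 0 0 0 0.125; 0 0 0 0 0.125; 0 0 0 0 0.125; 0 0 0 0 0.125; 0 0 0 0 0.125; 0 0 0 0 0.125; 0 0 0 0 0.125'; python3 -m pendant '0 0 0 0 0.125; 0 0 0 0 0.125; 0 0 0 0 0.125; 0 0 0 0 0; 0 0 0 0 0';python3 - <<'E'
from h import *
go(547.7,-238,176,78.5)
E
```

```text
time_s: 6.98
tcp_pos: [0.5657, 0.2429, 0.1736]
orientation: [-179.8, 0.1, 99.6]
force: [0.4, -0.3, -1.4]
opening: 0.0067
time_s: 7.4
tcp_pos: [0.5659, 0.2431, 0.1739]
orientation: [-179.9, 0.1, 78.7]
force: [-0.1, -0.3, -1.2]
opening: 0.0064
tcp [565.9 243.1 173.9] [-1.799e+02  1.200e-01  7.869e+01] t 7.4 F [-0.1 -0.3 -1.2] op 6.4
turn rad 0.003 shift after turn [-475.1   78.1   -2.1] shift before turn [-475.3   76.5   -2.1]
```

```bash
python3 -m pendant '0 -15 2 0 0.003; 0 -36 6 0 0; 0 -36 6 0 0; 0 -36 6 0 0; 0 -36 6 0 0; 0 -36 6 0 0; 0 -36 6 0 0; 0 -36 6 0 0; 0 -36 6 0 0; 0 -36 6 0 0; 0 -36 6 0 0; 0 -36 6 0 0'; python3 -m pendant '0 -36 6 0 0; 0 -20 4 0 0; 0 -8 0 0 0; 0 0 0 0 0; 0 0 0 0 0; 0 0 0 0 0';python3 - <<'E'
from h import *
go(547.7,-238,120,78.5)
s=readout.get_state(); im=imaging.grab_frame('wrist'); cv2.imwrite('pics/w5.png',im[:,:,::-1]); np.save('w5.npy',[*s['tcp_pos'],*s['orientation']])
c=cam('wrist',s); print(proj(c,[[.5475,-.2407,.046]]))
E
```

```text
time_s: 8.4
tcp_pos: [0.5485, -0.1759, 0.1752]
orientation: [-180.0, 0.0, 78.4]
force: [-0.1, 0.4, -0.2]
opening: 0.0063
time_s: 8.9
tcp_pos: [0.547, -0.2353, 0.1749]
orientation: [-179.9, -0.1, 78.5]
force: [0.4, 0.6, -0.7]
opening: 0.0064
tcp [ 547.  -235.3  174.9] [-1.7995e+02 -1.1000e-01  7.8480e+01] t 8.9 F [ 0.4  0.6 -0.7] op 6.4
turn rad -0.0 shift after turn [-2.5  1.2 54.9] shift before turn [-2.5  1.2 54.9]
[[281.0177853  203.46625465]]
```

View pics/w5.png

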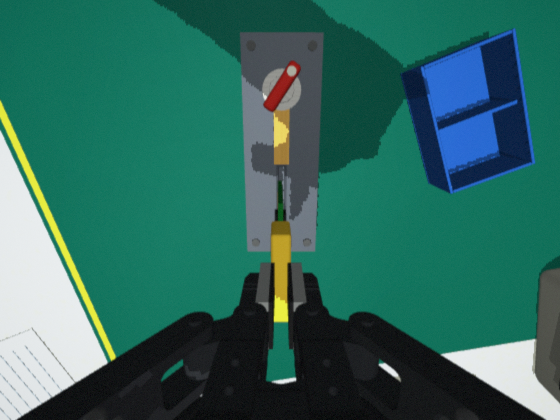

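Run:
```python
from h import *
q=np.load('w5.npy'); s=dict(tcp_pos=q[:3],orientation=q[3:]); c=cam('wrist',s)
im=cv2.imread('pics/w5.png')[:,:,::-1].copy(); H=hsv(im).astype(int); h,sa,v=H[...,0],H[...,1],H[...,2]
cv2.imwrite('pics/w5c.png',cv2.resize(im[20:265,225:340,::-1],None,fx=2.4,fy=2.4,interpolation=cv2.INTER_CUBIC))
cv2.imwrite('pics/w5d.png',cv2.resize(im[140:235,240:325,::-1],None,fx=6,fy=6,interpolation=cv2.INTER_CUBIC))
```

```text
(no output)
```

View pics/w5c.png

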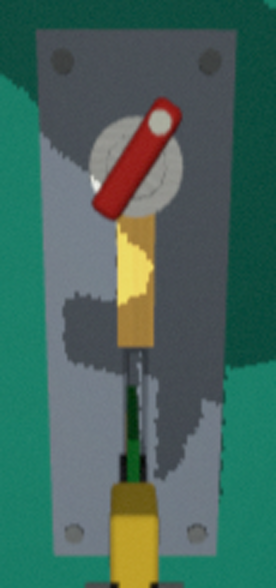

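View pics/w5d.png

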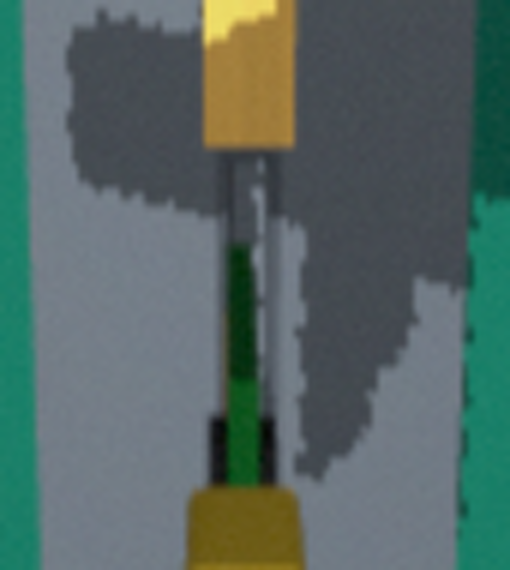

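Run:
```python
from h import *
q=np.load('w5.npy'); s=dict(tcp_pos=q[:3],orientation=q[3:]); c=cam('wrist',s)
Rt=R.from_euler('xyz',s['orientation'],degrees=True).as_matrix()
P=plane(c,np.array([[37,30],[236,32],[217,556],[54,554]])/2.4+[225,20],.046)*1000
print(P[:,:2].round(1).tolist(),P.mean(0).round(1),[np.linalg.norm(P[i]-P[(i+1)%4]).round(1) for i in range(4)])
d=P[0]-P[3]+P[1]-P[2]; a=np.arctan2(d[1],d[0]); print('yaw',np.degrees(a)); u=np.array([np.cos(a),np.sin(a)])
print('slot',P.mean(0)[:2]-50*u,'screw',P.mean(0)[:2]+55*u)
t=lambda uv,z:(plane(c,uv,z)-s['tcp_pos'])@Rt*1000
print('slot end edges tool',t([[240+216/6,140+152/6],[240+284/6,140+152/6],[240+216/6,140+215/6],[240+282/6,140+215/6]],.046).round(1))
print('slot tool from holder',((np.r_[P.mean(0)[:2]-50*u,46]/1000-s['tcp_pos'])@Rt*1000).round(1))
print('card low end tool',t([[240+228/6,140+248/6],[240+254/6,140+248/6]],s['tcp_pos'][2]-.048).round(1))
W=plane(c,np.array([[161,122],[103,210]])/2.4+[225,20],.088)*1000;print('dot, far end',W.round(1))
```

```text
[[543.7, -87.6], [611.8, -102.1], [572.2, -298.7], [503.3, -283.8]] [ 557.7 -193.1   46. ] [np.float64(69.7), np.float64(200.6), np.float64(70.4), np.float64(200.3)]
yaw 78.48269441252619
slot [ 547.76585795 -242.0634889 ] screw [ 568.73056759 -139.17772239]
slot end edges tool [[ 32.2  -3.1 129. ]
 [ 32.2   7.6 129. ]
 [ 22.1  -3.2 129. ]
 [ 22.2   7.4 128.9]]
slot tool from holder [ -6.7   2.2 128.9]
card low end tool [[34.1 -0.6 48.1]
 [34.1  2.5 48.1]]
dot, far end [[ 578.4 -129.6   88. ]
 [ 555.3 -151.3   88. ]]
```

Run:
```python
from h import *
for n in('w4','w5'):
    q=np.load(n+'.npy'); s=dict(tcp_pos=q[:3],orientation=q[3:]); c=cam('wrist',s)
    Rt=R.from_euler('xyz',s['orientation'],degrees=True).as_matrix()
    print(q, ((plane(c,[[281,181.3]],q[2]-.048)-q[:3])@Rt*1000).round(2))
print(imaging.camera_params('wrist')['tool_from_camera'][:3,3])
```

```text
[ 5.67340343e-01  2.43538090e-01  1.46408371e-01  1.79957233e+02
  1.24671152e-01 -1.74149381e+02] [[34.12  1.55 47.93]]
[ 5.46997396e-01 -2.35336666e-01  1.74904579e-01 -1.79948195e+02
 -1.10679093e-01  7.84792437e+01] [[34.09  1.55 48.06]]
[ 0.08119695  0.00133606 -0.17245788]
```

```bash
for i in 1 2 3; do python3 - <<'E'
from h import *
print([imaging.camera_params('wrist')['tool_from_camera'][:3,3].round(4).tolist() for _ in range(3)], imaging.camera_params('top')['eye'].round(4))
E
done
python3 - <<'E'
from h import *
im=imaging.grab_frame('top'); cv2.imwrite('pics/t5.png',im[:,:,::-1])
print(imaging.camera_params('wrist')['tool_from_camera'][:3,3])
go(547,-238,100,78.5)
E
```

```text
[[0.0812, 0.0013, -0.1725], [0.0812, 0.0013, -0.1725], [0.0812, 0.0013, -0.1725]] [0.3281 0.0021 1.2127]
[[0.0812, 0.0013, -0.1725], [0.0812, 0.0013, -0.1725], [0.0812, 0.0013, -0.1725]] [0.3281 0.0021 1.2127]
[[0.0812, 0.0013, -0.1725], [0.0812, 0.0013, -0.1725], [0.0812, 0.0013, -0.1725]] [0.3281 0.0021 1.2127]
[ 0.08119652  0.00133631 -0.17245786]
tcp [ 547.4 -235.3  175.1] [-1.7997e+02 -8.0000e-02  7.8510e+01] t 9.0 F [-0.4  0.  -1.1] op 6.6
turn rad 0.0 shift after turn [-2.7  0.2 75.1] shift before turn [-2.7  0.2 75.1]
```

```bash
python3 -m pendant '0 -3 0.7 10 0; 0 -2.8 0.6 20 0; 0 0 0 20 0; 0 0 0 14 0; 0 0 0 0 0; 0 0 0 0 0; 0 0 0 0 0';python3 - <<'E'
from h import *
go(547.7,-238,58,78.5)
s=readout.get_state(); im=imaging.grab_frame('wrist'); cv2.imwrite('pics/w6.png',im[:,:,::-1]); np.save('w6.npy',[*s['tcp_pos'],*s['orientation']])
cv2.imwrite('pics/w6d.png',cv2.resize(im[100:250,220:340,::-1],None,fx=4,fy=4,interpolation=cv2.INTER_CUBIC))
im=imaging.grab_frame('scene'); cv2.imwrite('pics/s6.png',cv2.resize(im[200:360,130:310,::-1],None,fx=4,fy=3.7,interpolation=cv2.INTER_CUBIC))
E
```

```text
time_s: 9.58
tcp_pos: [0.5476, -0.2437, 0.1117]
orientation: [180.0, 0.0, 78.3]
force: [-0.1, -0.3, -0.4]
opening: 0.0063
tcp [ 547.6 -243.7  111.7] [1.7995e+02 2.0000e-02 7.8350e+01] t 9.58 F [-0.1 -0.3 -0.4] op 6.3
turn rad -0.003 shift after turn [ 5.6 -1.  53.7] shift before turn [ 5.6 -1.  53.7]
```

View pics/w6d.png

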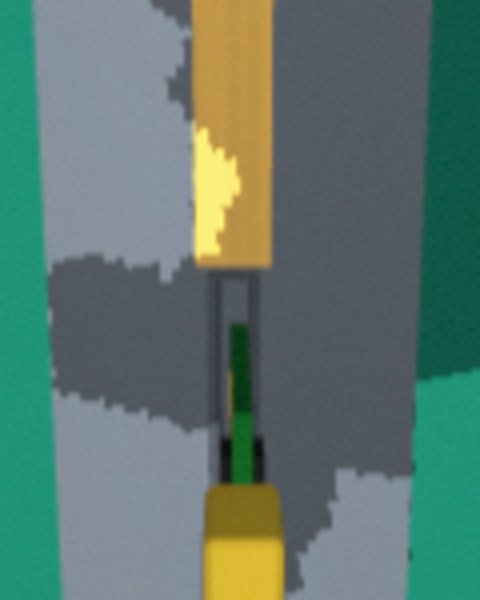

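View pics/s6.png

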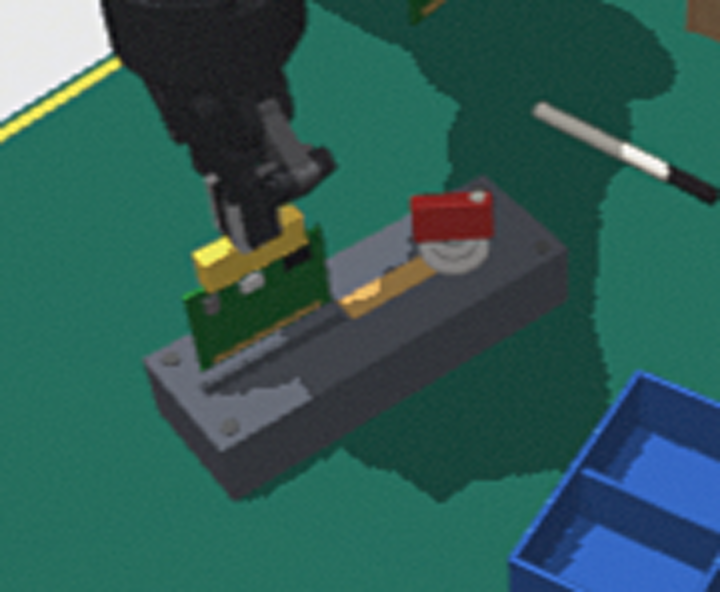

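Run:
```python
from h import *
q=np.load('w6.npy'); s=dict(tcp_pos=q[:3],orientation=q[3:]); c=cam('wrist',s)
Rt=R.from_euler('xyz',s['orientation'],degrees=True).as_matrix()
t=lambda uv,z:((plane(c,np.array(uv)/4+[220,100],z)-s['tcp_pos'])@Rt*1000).round(1).tolist()
print('slot chamfer end',t([[208,269],[260,269],[211,430],[262,430]],.046))
print('holder sides',t([[44,200],[425,200],[55,420],[414,420]],.046))
print('card',t([[230,326],[249,326]],q[2]-.048))
print('card z-46',t([[230,326],[249,326]],q[2]-.046))
```

```text
slot chamfer end [[41.1, -5.2, 65.7], [41.1, 4.6, 65.7], [9.5, -4.9, 65.7], [9.5, 5.1, 65.7]]
holder sides [[53.8, -35.4, 65.6], [53.9, 35.0, 65.7], [11.5, -35.3, 65.6], [11.5, 34.8, 65.7]]
card [[34.0, -0.9, 48.0], [34.0, 2.4, 48.0]]
card z-46 [[34.4, -0.9, 46.0], [34.4, 2.4, 46.0]]
```

```bash
python3 -m pendant '0 3.1 -0.9 0 0; 0 0 0 0 0; 0 0 0 0 0; 0 0 0 4 0; 0 0 0 4 0; 0 0 0 0 0; 0 0 0 0 0';python3 - <<'E'
from h import *
go(547.7,-241,58,78.5)
s=readout.get_state(); im=imaging.grab_frame('wrist'); cv2.imwrite('pics/w7.png',im[:,:,::-1]); np.save('w7.npy',[*s['tcp_pos'],*s['orientation']])
cv2.imwrite('pics/w7d.png',cv2.resize(im[100:250,220:340,::-1],None,fx=4,fy=4,interpolation=cv2.INTER_CUBIC))
E
```

```text
time_s: 10.27
tcp_pos: [0.5464, -0.2403, 0.1027]
orientation: [-179.9, -0.0, 78.3]
force: [0.7, -0.5, -0.3]
opening: 0.0063
tcp [ 546.4 -240.3  102.7] [-1.7994e+02 -1.0000e-02  7.8300e+01] t 10.27 F [ 0.7 -0.5 -0.3] op 6.3
turn rad -0.003 shift after turn [-0.4  1.4 44.7] shift before turn [-0.4  1.4 44.7]
```

View pics/w7d.png

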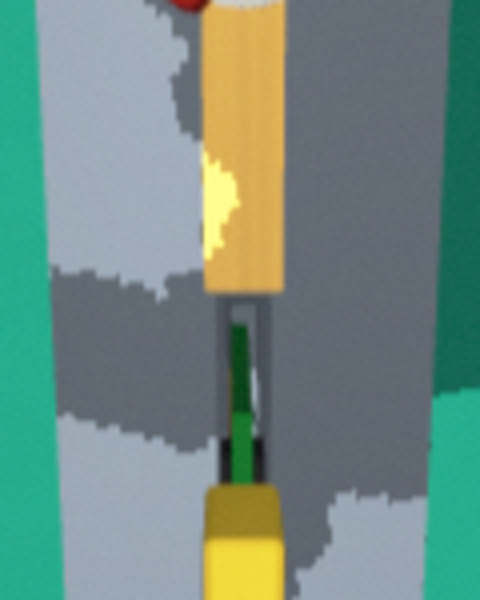

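Run:
```python
from h import *
q=np.load('w7.npy'); s=dict(tcp_pos=q[:3],orientation=q[3:]); c=cam('wrist',s)
Rt=R.from_euler('xyz',s['orientation'],degrees=True).as_matrix()
t=lambda uv,z:((plane(c,np.array(uv)/4+[220,100],z)-s['tcp_pos'])@Rt*1000).round(1).tolist()
print('slot chamfer end',t([[216,296],[271,296],[217,430],[270,430]],.046))
print('holder sides',t([[46,200],[444,200],[58,450],[430,450]],.046))
print('card',t([[230,326],[249,326]],q[2]-.048))
```

```text
slot chamfer end [[37.6, -3.5, 56.7], [37.7, 6.5, 56.7], [12.2, -3.5, 56.7], [12.2, 6.5, 56.7]]
holder sides [[54.8, -33.7, 56.7], [54.9, 37.1, 56.7], [8.2, -33.6, 56.7], [8.3, 36.8, 56.7]]
card [[34.0, -0.9, 48.0], [34.0, 2.4, 48.0]]
```

```bash
python3 -m pendant '0 0 0.8 0 0; 0 0 0 0 0; 0 0 0 5 0; 0 0 0 5 0; 0 0 0 5 0; 0 0 0 0 0; 0 0 0 0 0' ; python3 -m pendant '0 0 0 5 0; 0 0 0 5 0; 0 0 0 0 0; 0 0 0 0 0'
python3 - <<'E'
from h import *
go(547.7,-241,58,78.5)
E
```

```text
time_s: 10.9
tcp_pos: [0.5471, -0.2404, 0.0876]
orientation: [-179.9, -0.0, 78.3]
force: [0.3, -0.2, -0.9]
opening: 0.0064
time_s: 11.23
tcp_pos: [0.5472, -0.2404, 0.0777]
orientation: [-179.9, -0.0, 78.3]
force: [-0.4, 0.9, -0.4]
opening: 0.0066
tcp [ 547.2 -240.4   77.7] [-1.7995e+02 -1.0000e-02  7.8310e+01] t 11.23 F [-0.4  0.9 -0.4] op 6.6
turn rad -0.003 shift after turn [-0.5  0.6 19.7] shift before turn [-0.5  0.6 19.7]
```

```bash
python3 -m pendant '0 0 0 6 0; 0 0 0 6 0; 0 0 0 4 0; 0 0 0 0 0; 0 0 0 0 0' ; python3 -m pendant '0 0 0 2 0; 0 0 0 1 0; 0 0 0 0 0; 0 0 0 0 0'
python3 - <<'E'
from h import *
go(547.7,-241,58,78.5)
E
```

```text
time_s: 11.65
tcp_pos: [0.5472, -0.2405, 0.0617]
orientation: [-179.9, -0.0, 78.3]
force: [0.8, 0.4, -0.4]
opening: 0.0067
time_s: 11.98
tcp_pos: [0.5476, -0.2406, 0.0593]
orientation: [180.0, -0.0, 78.3]
force: [0.4, 0.7, -0.6]
opening: 0.0063
tcp [ 547.6 -240.6   59.3] [180.    -0.    78.31] t 11.98 F [ 0.4  0.7 -0.6] op 6.3
turn rad -0.003 shift after turn [-0.4  0.2  1.3] shift before turn [-0.4  0.2  1.3]
```

```bash
python3 -m pendant '0 0 0 1 0; 0 0 0 1 0; 0 0 0 0 0; 0 0 0 0 0'
python3 - <<'E'
from h import *
go(547.7,-241,58,78.5)
E
```

```text
time_s: 12.32
tcp_pos: [0.5488, -0.2408, 0.0585]
orientation: [179.9, -0.0, 78.3]
force: [-0.5, 0.3, 6.3]
opening: 0.0063
tcp [ 548.8 -240.8   58.5] [179.85  -0.    78.32] t 12.32 F [-0.5  0.3  6.3] op 6.3
turn rad -0.003 shift after turn [-0.4 -1.   0.5] shift before turn [-0.4 -1.   0.5]
```

```bash
python3 -m pendant '0.15 0 0 0 0; 0.4 0 0 0 0; 0.4 0 0 0 0; 0.4 0 0 0 0; 0.4 0 0 -10 0; 0.4 0 0 -30 0; 0.4 0 0 -30 0; 0.4 0 0 -30 0; 0.4 0 0 0 0; 0.4 0 0 0 0'
python3 - <<'E'
from h import *
go(568,-138,150,40)
s=readout.get_state(); im=imaging.grab_frame('wrist'); cv2.imwrite('pics/w8.png',im[:,:,::-1]); np.save('w8.npy',[*s['tcp_pos'],*s['orientation']])
im=imaging.grab_frame('scene'); cv2.imwrite('pics/s8.png',cv2.resize(im[200:360,130:310,::-1],None,fx=4,fy=3.7,interpolation=cv2.INTER_CUBIC))
E
```

```text
time_s: 13.15
tcp_pos: [0.5488, -0.2413, 0.1597]
orientation: [179.7, 0.0, 78.3]
force: [0.9, -0.3, 0.4]
opening: 0.0341
tcp [ 548.8 -241.3  159.7] [1.7975e+02 4.0000e-02 7.8310e+01] t 13.15 F [ 0.9 -0.3  0.4] op 34.1
turn rad 0.669 shift after turn [ 81.1 -66.8   9.7] shift before turn [105.   -2.2   9.7]
```

View pics/w8.png

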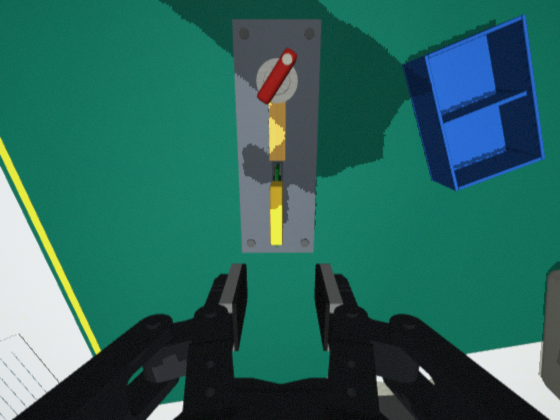

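View pics/s8.png

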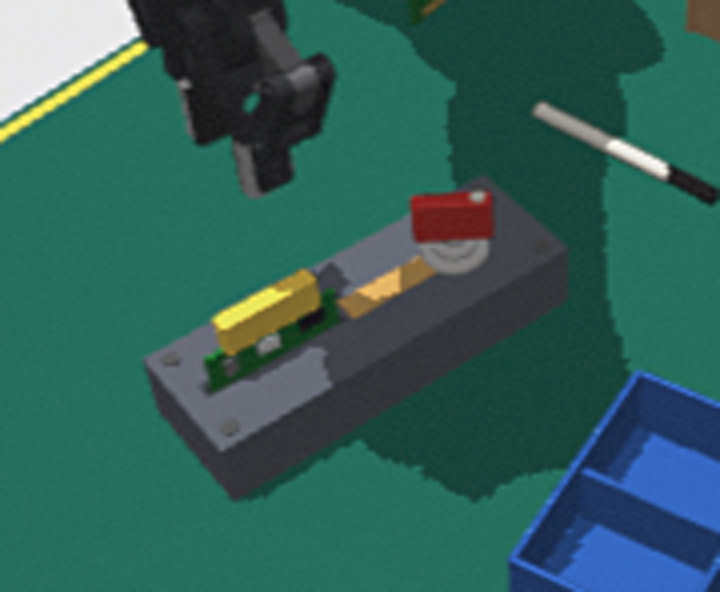

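Run:
```python
from h import *
q=np.load('w8.npy'); s=dict(tcp_pos=q[:3],orientation=q[3:]); c=cam('wrist',s)
im=cv2.imread('pics/w8.png')[:,:,::-1].copy(); H=hsv(im).astype(int); h,sa,v=H[...,0],H[...,1],H[...,2]
box=np.zeros(v.shape,bool); box[30:120,230:320]=1
rd=box&((h>170)|(h<8))&(sa>130)&(v>50)
dot=box&(sa<40)&(v>180)
for ce,a,mm in blobs(rd,20):
    ys,xs=np.nonzero(mm); print('red',ce.round(1),a,rect(plane(c,np.c_[xs,ys],.088)))
cv2.imwrite('pics/w8c.png',cv2.resize(im[15:120,225:330,::-1],None,fx=5,fy=5,interpolation=cv2.INTER_CUBIC))
print(proj(c,[[.568,-.138,.088],[.568,-.138,.058]]))
```

```text
red [275.7  77.8] 743 (array([ 568.8, -138.6]), 39.1, 10.1, 44.19)
[[275.4137647   75.43054705]
 [275.85028216  79.41360714]]
```

View pics/w8c.png

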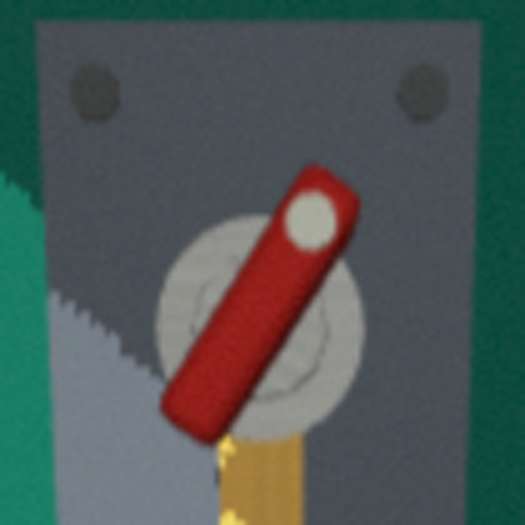

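```bash
python3 - <<'E'
from h import *
go(568.5,-138.6,110,44)
E
python3 -m pendant '0.45 0 0 0 0.12; 0.45 0 0 0 0.12; 0.45 0 0 0 0.12; 0.45 0 0 0 0.12; 0.45 0 0 0 0.12; 0.45 0 0 0 0'
python3 - <<'E'
from h import *
go(568.5,-138.6,110,44)
E
```

```text
tcp [ 547.1 -240.1  156.9] [-1.7995e+02 -3.0000e-02  7.8320e+01] t 13.25 F [ 0.4  0.7 -0.2] op 34.1
turn rad 0.599 shift after turn [ 85.9 -58.1  46.9] shift before turn [103.7   0.4  46.9]
time_s: 13.75
tcp_pos: [0.5465, -0.2399, 0.1555]
orientation: [-179.8, 0.1, 43.8]
force: [1.3, -0.8, 0.6]
opening: 0.0383
tcp [ 546.5 -239.9  155.5] [-1.7984e+02  1.2000e-01  4.3760e+01] t 13.75 F [ 1.3 -0.8  0.6] op 38.3
turn rad -0.004 shift after turn [ 86.2 -57.6  45.5] shift before turn [ 85.9 -58.   45.5]
```

```bash
python3 -m pendant '0.45 28 -19 0 0; 0.45 29 -19 0 0; 0.45 29 -19 0 0; 0.45 0 0 20 0; 0.45 0 0 20 0; 0.45 0 0 0 0; 0.45 0 0 0 0; 0.45 0 0 0 0'
python3 - <<'E'
from h import *
go(568.5,-138.6,59,44)
s=readout.get_state(); im=imaging.grab_frame('wrist'); cv2.imwrite('pics/w9.png',im[:,:,::-1]); np.save('w9.npy',[*s['tcp_pos'],*s['orientation']])
c=cam('wrist',s); H=hsv(im).astype(int); h,sa,v=H[...,0],H[...,1],H[...,2]
rd=((h>170)|(h<8))&(sa>130)&(v>50); rd[300:]=0
for ce,a,mm in blobs(rd,100):
    ys,xs=np.nonzero(mm); print('red',ce.round(1),a,rect(plane(c,np.c_[xs,ys],.088)))
E
```

```text
time_s: 14.42
tcp_pos: [0.5699, -0.1408, 0.1176]
orientation: [180.0, 0.0, 43.9]
force: [0.4, -0.5, 0.4]
opening: 0.0385
tcp [ 569.9 -140.8  117.6] [1.7998e+02 3.0000e-02 4.3940e+01] t 14.42 F [ 0.4 -0.5  0.4] op 38.5
turn rad -0.001 shift after turn [ 0.6 -2.5 58.6] shift before turn [ 0.6 -2.5 58.6]
red [275.8 232.1] 742 (array([ 570.9, -135.9]), 45.1, 9.1, 44.07)
```

View pics/w9.png

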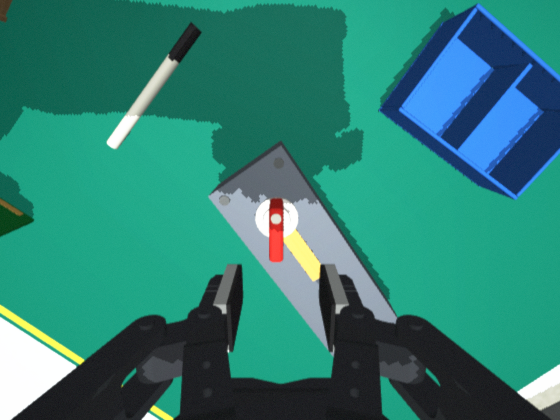

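```bash
python3 -m pendant '0.45 0.7 -2.6 10 0; 0.45 0 0 15 0; 0.45 0 0 15 0; 0.45 0 0 12 0; 0.45 0 0 5 0; 0.45 0 0 0 0; 0.45 0 0 0 0'
python3 - <<'E'
from h import *
go(568.5,-138.6,59.5,44)
E
```

```text
time_s: 15.05
tcp_pos: [0.5687, -0.1378, 0.0603]
orientation: [180.0, 0.0, 43.9]
force: [0.4, -0.7, 0.2]
opening: 0.0383
tcp [ 568.7 -137.8   60.3] [1.7999e+02 1.0000e-02 4.3920e+01] t 15.05 F [ 0.4 -0.7  0.2] op 38.3
turn rad -0.001 shift after turn [-0.7  0.4  0.8] shift before turn [-0.7  0.4  0.8]
```

```bash
python3 -m pendant '0 0 0 0 0; 0 0 0 0 0; 0 0 0 0 0; 0 0 0 0 0; 0 0 0 0 0' 50; python3 -m pendant '0 0 0 0 0.08; 0 0 0 0 0.1; 0 0 0 0 0.1; 0 0 0 0 0.1; 0 0 0 0 0.1; 0 0 0 0 0.1; 0 0 0 0 0.1; 0 0 0 0 0.1; 0 0 0 0 0.08; 0 0 0 0 0; 0 0 0 0 0'
python3 - <<'E'
from h import *
go(568.5,-138.6,59.5,-11.6); s=readout.get_state(); print(s['ft_torque'],s['qpos'].round(1))
E
```

```text
time_s: 15.47
tcp_pos: [0.5688, -0.1375, 0.0605]
orientation: [180.0, -0.0, 43.9]
force: [0.1, 0.6, 0.0]
opening: 0.0006
time_s: 16.38
tcp_pos: [0.5687, -0.1373, 0.0602]
orientation: [180.0, 0.0, -5.2]
force: [0.3, 0.4, 0.1]
opening: 0.0002
tcp [ 568.7 -137.3   60.2] [ 1.7999e+02  1.0000e-02 -5.1900e+00] t 16.38 F [0.3 0.4 0.1] op 0.2
turn rad 0.112 shift after turn [0.1 1.3 0.7] shift before turn [-0.   1.3  0.7]
[-0.044228   -0.02254082  0.02901644] [-14.5  49.4  43.2 105.2 -47.1  45.1 -41.2]
```

Opening reads 0.2 mm, so the wing isn't between the pads. Looking.

Run:
```python
from h import *
s=readout.get_state(); im=imaging.grab_frame('wrist'); cv2.imwrite('pics/w10.png',im[:,:,::-1]); np.save('w10.npy',[*s['tcp_pos'],*s['orientation']])
im=imaging.grab_frame('scene'); cv2.imwrite('pics/s10.png',cv2.resize(im[180:360,130:330,::-1],None,fx=4,fy=3.3,interpolation=cv2.INTER_CUBIC))
```

```text
(no output)
```

View pics/w10.png

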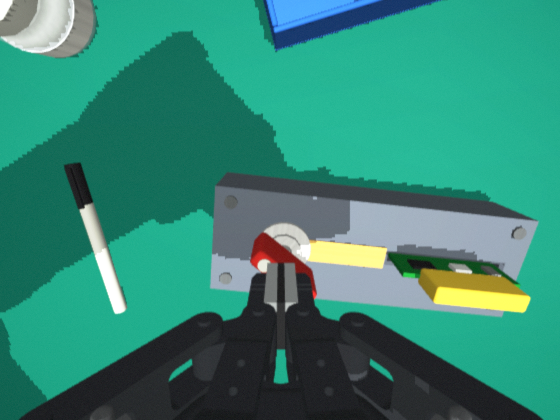

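View pics/s10.png

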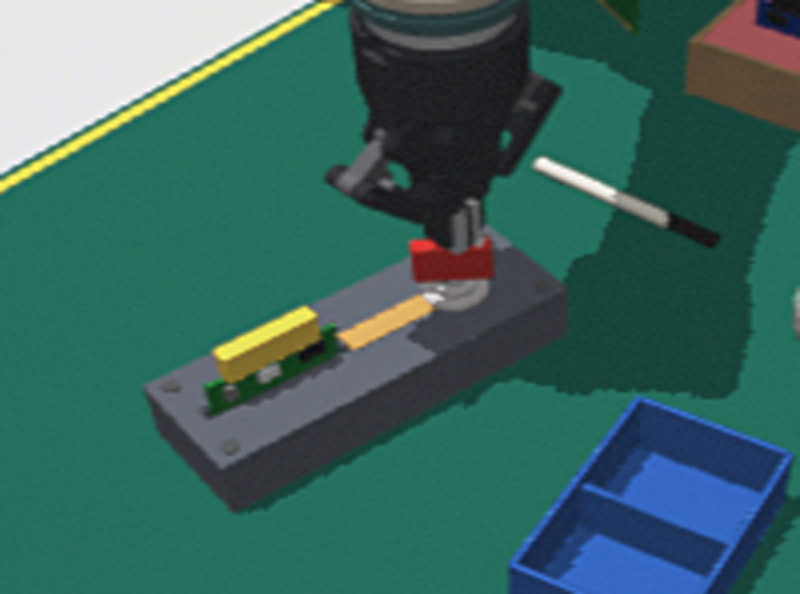

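Run:
```python
from h import *
q=np.load('w10.npy'); s=dict(tcp_pos=q[:3],orientation=q[3:]); c=cam('wrist',s)
print('T',imaging.camera_params('wrist')['tool_from_camera'][:3,3])
print('TCP px',proj(c,q[:3]), 'scene',proj(cam('scene'),q[:3]))
cs=cam('scene')
im=cv2.imread('pics/w10.png'); 
def wing(c,im,off,sc,ang=44,C=(.5685,-.1386)):
    a=np.radians(ang);u=np.array([np.cos(a),np.sin(a)]);n=np.array([-u[1],u[0]])
    for z,col in((.058,(255,0,0)),(.088,(255,0,255))):
        P=[np.r_[np.array(C)+i*.02*u+j*.005*n,z] for i,j in((1,1),(1,-1),(-1,-1),(-1,1))]
        p=(proj(c,P)-off)*sc; cv2.polylines(im,[np.round(p).astype(int)],True,col,1)
cr=cv2.resize(im[200:330,220:360],None,fx=5,fy=4.5,interpolation=cv2.INTER_CUBIC)
wing(c,cr,np.array([220,200]),np.array([5,4.5])); cv2.imwrite('pics/w10c.png',cr)
im=imaging.grab_frame('scene')[:,:,::-1]; print('t',readout.get_state()['time_s'])
cr=cv2.resize(im[200:290,190:290],None,fx=7,fy=6.5,interpolation=cv2.INTER_CUBIC)
wing(cs,cr,np.array([190,200]),np.array([7,6.5]))
p=(proj(cs,q[:3])[0]-[190,200])*[7,6.5]; cv2.circle(cr,tuple(p.astype(int)),5,(0,255,255),2); cv2.imwrite('pics/s10c.png',cr)
```

```text
T [ 0.08189462 -0.00055625 -0.17245789]
TCP px [[281.27582904 255.43076213]] scene [[244.54312812 262.99576945]]
t 16.5333
```

View pics/w10c.png

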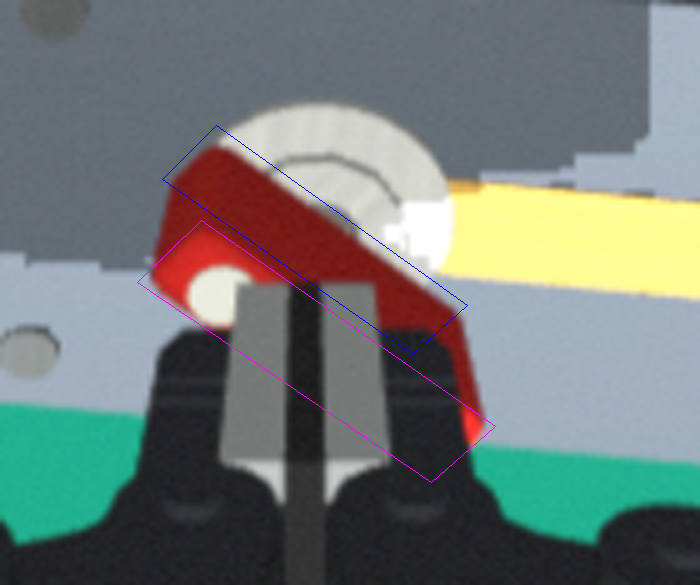

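View pics/s10c.png

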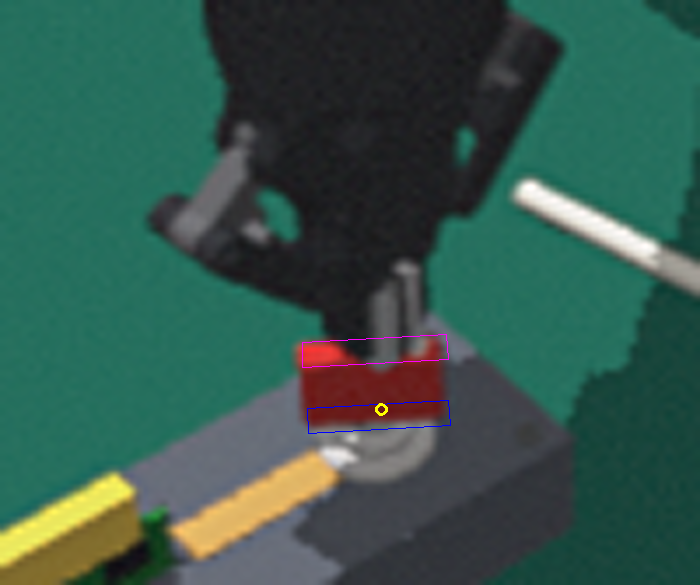

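Run:
```python
import cv2
for n,(a,b,c,d) in {'w10':(160,330,190,550),'w9':(130,380,190,440)}.items():
    im=cv2.imread(f'pics/{n}.png')[a:b,c:d]; f=2.2 if n=='w10' else 2.3
    cv2.imwrite(f'pics/{n}z.png',cv2.resize(im,None,fx=f,fy=f,interpolation=cv2.INTER_CUBIC))
```

```text
(no output)
```

View pics/w10z.png

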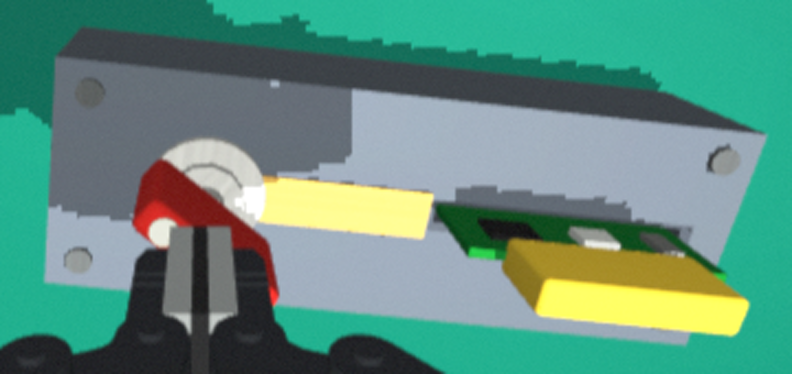

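View pics/w9z.png

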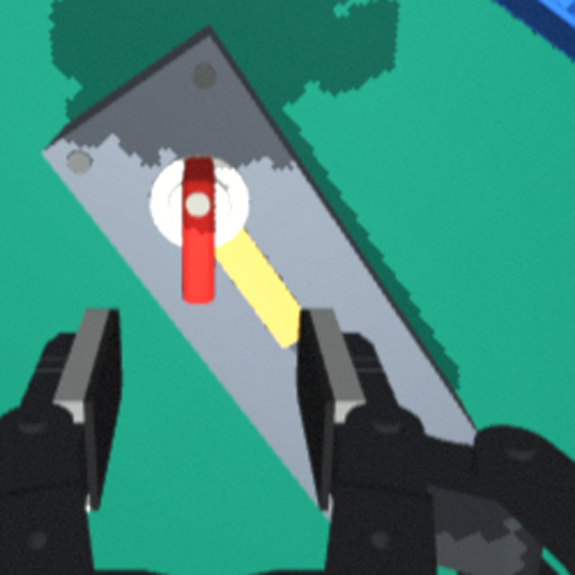

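Run:
```python
from h import *
def pnp(n,px,obj):
    q=np.load(n+'.npy'); s=dict(tcp_pos=q[:3],orientation=q[3:]); c=cam('wrist',s); T=imaging.camera_params('wrist')['tool_from_camera']
    a=np.radians(-11.55); Rh=np.array([[np.cos(a),-np.sin(a)],[np.sin(a),np.cos(a)]])
    W=np.array([np.r_[Rh@np.array(o[:2])+[557.8,-192.4],o[2]] for o in obj])/1000
    print(n,'pred-obs px',(proj(c,W)-px).round(1).tolist())
    ok,r,t=cv2.solvePnP(W,np.array(px,float),c[0],None,flags=cv2.SOLVEPNP_SQPNP)
    Rc=cv2.Rodrigues(r)[0]; eye=(-Rc.T@t).ravel(); Rt=Rc.T@T[:3,:3].T; tcp=eye-Rt@T[:3,3]
    print('PnP tcp',(tcp*1000).round(1),R.from_matrix(Rt).as_euler('xyz',degrees=True).round(2),'reported',(q[:3]*1000).round(1),q[3:].round(2))
    print('resid',(cv2.projectPoints(W,r,t,c[0],None)[0][:,0]-px).round(1).tolist())
pnp('w10',np.array([[55,57],[765,133],[688,345],[44,282]])/2.2+[190,160],[(35,100,46),(35,-100,46),(-35,-100,46),(-35,100,46)])
pnp('w8',np.array([[37,22],[481,22]])/5*1+[225,15] if 0 else np.array([[232.5,19.3],[321.3,19.3],[314.5,252.5],[241.5,252]]),[(-35,100,46),(35,100,46),(35,-100,46),(-35,-100,46)])
print(readout.get_state()['tcp_pos'])
```

```text
w10 pred-obs px [[0.1, -1.5], [-0.6, -0.9], [-2.5, -2.0], [0.1, -1.7]]
PnP tcp [ 569.3 -137.7   60.1] [-179.57   -1.16   -5.49] reported [ 568.7 -137.3   60.2] [ 1.7999e+02  1.0000e-02 -5.1900e+00]
resid [[-0.0, -0.1], [0.1, -0.3], [-0.2, 0.2], [0.1, 0.1]]
w8 pred-obs px [[1.9, 0.8], [2.0, 0.8], [0.5, -0.6], [2.5, 0.1]]
PnP tcp [ 550.8 -247.2  157.1] [-179.47   -1.97   78.29] reported [ 548.8 -241.3  159.7] [1.7975e+02 4.0000e-02 7.8310e+01]
resid [[0.5, 0.0], [-0.3, -0.4], [-0.6, -0.0], [0.4, 0.3]]
[ 0.56869015 -0.13745284  0.06028645]
```

The reported pose checks out against the holder (PnP). Both views still show the visible fingertips at the wing's top edge, about 28 mm above the nominal TCP, so the pads closed just above the wing. I'll reopen, turn back, and go lower in small steps while watching the force.

```bash
python3 -m pendant '0.4 0 0 0 0; 0.4 0 0 0 0; 0.4 0 0 0 0; 0.4 0 0 0 -0.12; 0.4 0 0 0 -0.12; 0.4 0 0 0 -0.12; 0.4 0 0 0 -0.12; 0.4 0 0 0 -0.12; 0.4 0 0 0 -0.12; 0.4 0 0 0 -0.12; 0.4 0 0 0 -0.02; 0.4 0 0 0 0'
python3 - <<'E'
from h import *
go(568.5,-138.6,50,44)
s=readout.get_state(); im=imaging.grab_frame('wrist'); cv2.imwrite('pics/w11.png',im[:,:,::-1]); np.save('w11.npy',[*s['tcp_pos'],*s['orientation']])
im=imaging.grab_frame('scene'); cv2.imwrite('pics/s11.png',cv2.resize(im[180:300,180:300,::-1],None,fx=5,fy=5,interpolation=cv2.INTER_CUBIC))
E
```

```text
time_s: 17.53
tcp_pos: [0.5687, -0.1377, 0.0604]
orientation: [-180.0, -0.0, 43.8]
force: [-0.0, -0.0, -0.3]
opening: 0.0341
tcp [ 568.7 -137.7   60.4] [-1.7999e+02 -3.0000e-02  4.3810e+01] t 17.53 F [-0.  -0.  -0.3] op 34.1
turn rad -0.003 shift after turn [-0.8  0.6 10.4] shift before turn [-0.8  0.6 10.4]
```

View pics/w11.png

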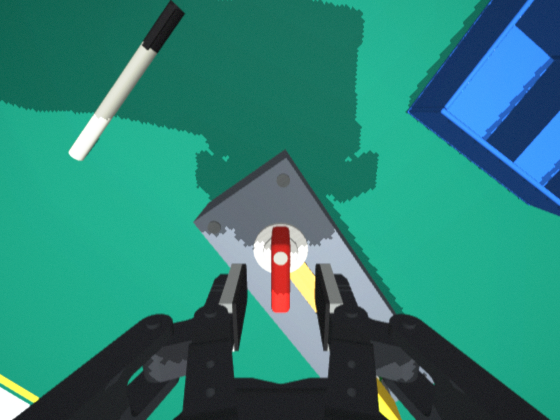

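View pics/s11.png

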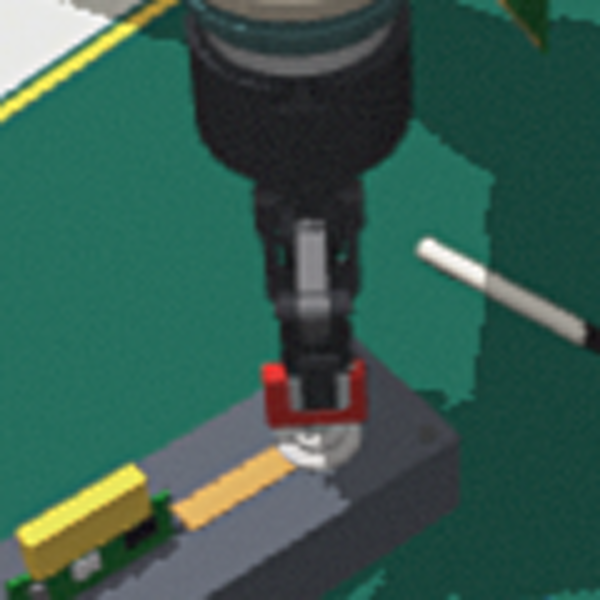

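```bash
python3 -m pendant '0.4 0 0.4 3 0; 0.4 0 0 3 0; 0.4 0 0 0 0; 0.4 0 0 0 0'; python3 -m pendant '0.4 0 0 3 0; 0.4 0 0 3 0; 0.4 0 0 0 0; 0.4 0 0 0 0'; python3 -m pendant '0.4 0 0 2 0; 0.4 0 0 0 0; 0.4 0 0 0 0'
```

```text
time_s: 17.97
tcp_pos: [0.5686, -0.1376, 0.0538]
orientation: [-180.0, 0.0, 43.9]
force: [-0.4, 0.3, 1.1]
opening: 0.0344
time_s: 18.3
tcp_pos: [0.5687, -0.1377, 0.0479]
orientation: [-180.0, 0.0, 43.9]
force: [0.8, 0.5, 0.1]
opening: 0.0343
time_s: 18.55
tcp_pos: [0.5689, -0.1378, 0.0462]
orientation: [-180.0, 0.0, 43.9]
force: [-0.0, -0.3, 0.1]
opening: 0.034
```

```bash
python3 -m pendant '0 0 0 0 0; 0 0 0 0 0; 0 0 0 0 0; 0 0 0 0 0; 0 0 0 0 0' 50
python3 - <<'E'
from h import *
go(568.5,-138.6,50,44)
s=readout.get_state(); im=imaging.grab_frame('wrist'); cv2.imwrite('pics/w12.png',im[:,:,::-1]); np.save('w12.npy',[*s['tcp_pos'],*s['orientation']])
im=imaging.grab_frame('scene'); cv2.imwrite('pics/s12.png',cv2.resize(im[180:300,180:300,::-1],None,fx=5,fy=5,interpolation=cv2.INTER_CUBIC))
E
```

```text
time_s: 18.97
tcp_pos: [0.5687, -0.1375, 0.0464]
orientation: [-180.0, -0.0, 43.9]
force: [-2.2, 2.0, 3.4]
opening: 0.0085
tcp [ 568.7 -137.5   46.4] [-1.7997e+02 -1.0000e-02  4.3930e+01] t 18.97 F [-2.2  2.   3.4] op 8.5
turn rad -0.001 shift after turn [-0.9  0.6 -3.6] shift before turn [-0.9  0.6 -3.6]
```

View pics/w12.png

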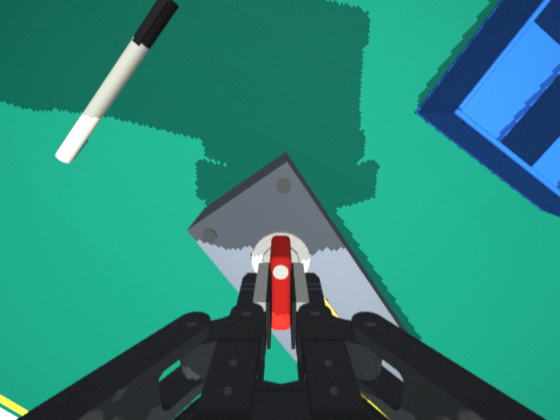

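View pics/s12.png

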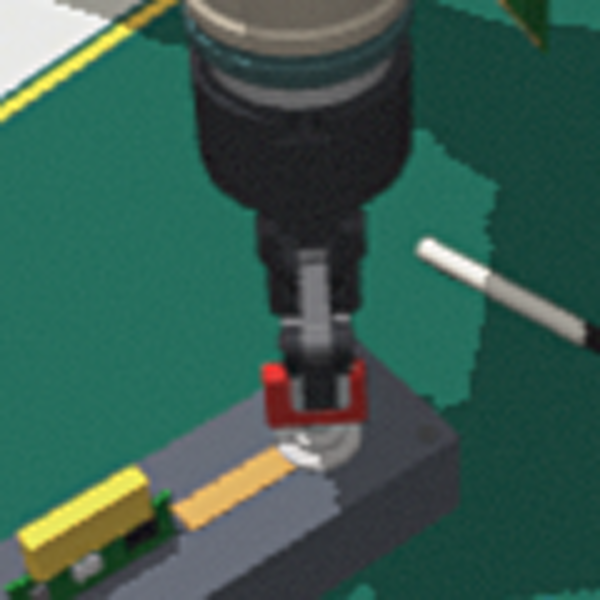

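```bash
python3 -m pendant '0 0 0 0 0.06; 0 0 0 0 0.08; 0 0 0 0 0.08; 0 0 0 0 0.08; 0 0 0 0 0.08; 0 0 0 0 0.08; 0 0 0 0 0.08; 0 0 0 0 0.08; 0 0 0 0 0.08; 0 0 0 0 0.06; 0 0 0 0 0.04; 0 0 0 0 0'
python3 - <<'E'
from h import *
go(568.5,-138.6,50,-11.6); s=readout.get_state(); print(s['ft_torque'],s['qpos'].round(1))
E
```

```text
time_s: 20.07
tcp_pos: [0.5693, -0.1389, 0.0465]
orientation: [179.9, -0.0, -2.0]
force: [-0.7, -1.1, 3.4]
opening: 0.0089
tcp [ 569.3 -138.9   46.5] [ 1.7987e+02 -5.0000e-02 -1.9700e+00] t 20.07 F [-0.7 -1.1  3.4] op 8.9
turn rad 0.168 shift after turn [-0.8 -0.2 -3.5] shift before turn [-0.8 -0.3 -3.5]
[-0.28680306  0.17261948 -0.00054173] [-13.6  50.2  41.5 105.5 -47.6  43.4 -37.5]
```

```bash
python3 -m pendant '0 0 0 0 0.05; 0 0 0 0 0.05; 0 0 0 0 0.04; 0 0 0 0 0; 0 0 0 0 0'
python3 - <<'E'
from h import *
s=readout.get_state(); print(s['ft_torque'],s['orientation'])
E
python3 -m pendant '0 0 0 0 0.04; 0 0 0 0 0.03; 0 0 0 0 0; 0 0 0 0 0'
python3 - <<'E'
from h import *
go(568.5,-138.6,50,-11.6); s=readout.get_state(); print(s['ft_torque'],s['qpos'].round(1))
s=readout.get_state(); im=imaging.grab_frame('wrist'); cv2.imwrite('pics/w13.png',im[:,:,::-1]); np.save('w13.npy',[*s['tcp_pos'],*s['orientation']])
E
```

```text
time_s: 20.48
tcp_pos: [0.5692, -0.1392, 0.0465]
orientation: [179.9, -0.1, -9.9]
force: [-0.7, -3.2, 3.6]
opening: 0.0086
[-0.7104972   0.03652486  0.01505666] [ 1.79882149e+02 -7.28262302e-02 -9.85881174e+00]
time_s: 20.82
tcp_pos: [0.5692, -0.1391, 0.0465]
orientation: [179.9, -0.1, -13.8]
force: [-0.4, -5.6, 3.7]
opening: 0.0085
tcp [ 569.2 -139.1   46.5] [ 1.7987e+02 -6.0000e-02 -1.3800e+01] t 20.82 F [-0.4 -5.6  3.7] op 8.5
turn rad -0.038 shift after turn [-0.8 -0.4 -3.5] shift before turn [-0.8 -0.4 -3.5]
[-1.20747945  0.08129913  0.80377768] [-15.   51.3  44.4 105.5 -50.3  45.1 -47. ]
```

View pics/w13.png

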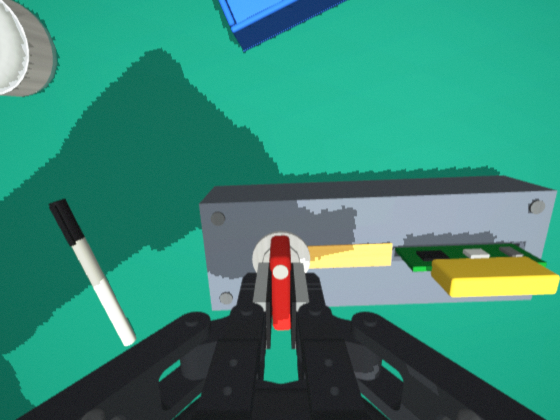

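Seated: the moment rose to 0.8 N·m at yaw −13.8°, and the wing lies across the holder. Now the quarter turn back.

```bash
python3 -m pendant '0 0 0 0 -0.05; 0 0 0 0 -0.09; 0 0 0 0 -0.1; 0 0 0 0 -0.1; 0 0 0 0 -0.1; 0 0 0 0 -0.1; 0 0 0 0 -0.1; 0 0 0 0 -0.1; 0 0 0 0 -0.1; 0 0 0 0 -0.1; 0 0 0 0 -0.1; 0 0 0 0 -0.1'; python3 -m pendant '0 0 0 0 -0.1; 0 0 0 0 -0.1; 0 0 0 0 -0.1; 0 0 0 0 -0.1; 0 0 0 0 -0.06; 0 0 0 0 0; 0 0 0 0 0; 0 0 0 0 0'
python3 - <<'E'
from h import *
go(568.5,-138.6,50,78.4); s=readout.get_state(); print(s['ft_torque'])
s=readout.get_state(); im=imaging.grab_frame('wrist'); cv2.imwrite('pics/w14.png',im[:,:,::-1]); np.save('w14.npy',[*s['tcp_pos'],*s['orientation']])
im=imaging.grab_frame('scene'); cv2.imwrite('pics/s14.png',im[:,:,::-1])
E
```

```text
time_s: 21.87
tcp_pos: [0.5685, -0.1372, 0.0464]
orientation: [-179.9, -0.0, 51.6]
force: [-1.4, -1.1, 3.9]
opening: 0.0088
time_s: 22.53
tcp_pos: [0.5677, -0.1368, 0.0464]
orientation: [-179.9, -0.1, 77.7]
force: [-3.0, -0.7, 5.6]
opening: 0.0084
tcp [ 567.7 -136.8   46.4] [-1.7985e+02 -1.0000e-01  7.7660e+01] t 22.53 F [-3.  -0.7  5.6] op 8.4
turn rad -0.013 shift after turn [-1.6  1.1 -3.6] shift before turn [-1.5  1.1 -3.6]
[-0.29865865  0.6162209   0.10256189]
```

View pics/w14.png

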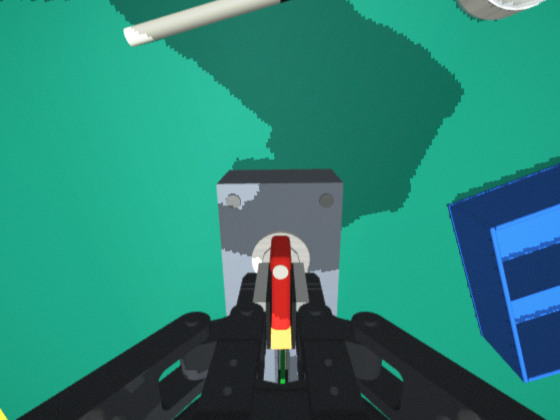

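View pics/s14.png

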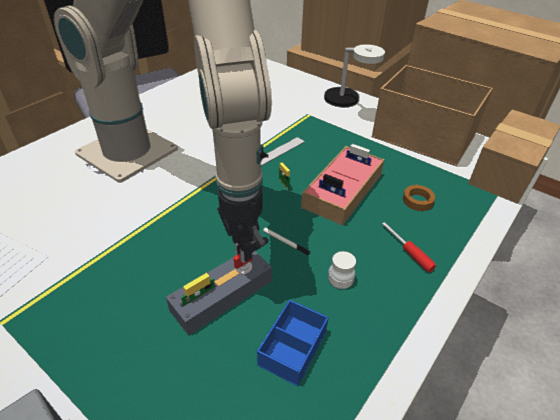

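Run:
```python
from h import *
a=np.radians(78.45);u=np.array([np.cos(a),np.sin(a)]);n=np.array([-u[1],u[0]]);C=np.array([.5478,-.2415])
im=cv2.imread('pics/s14.png'); c=cam('scene')
big=cv2.resize(im[250:340,160:280],None,fx=6,fy=6,interpolation=cv2.INTER_CUBIC)
for z,col in((.088,(255,0,255)),(.066,(255,0,0))):
    p=proj(c,[np.r_[C+i*.025*u+j*.005*n,z] for i,j in((1,1),(1,-1),(-1,-1),(-1,1))]); cv2.polylines(big,[np.round((p-[160,250])*6).astype(int)],True,col,1)
a2=np.radians(-11.55);Rh=np.array([[np.cos(a2),-np.sin(a2)],[np.sin(a2),np.cos(a2)]])
p=proj(c,[np.r_[Rh@np.array(o)+[.5578,-.1924],.046] for o in((.035,.1),(.035,-.1),(-.035,-.1),(-.035,.1))]); cv2.polylines(big,[np.round((p-[160,250])*6).astype(int)],True,(0,255,255),1)
cv2.imwrite('pics/s14c.png',big)
s=readout.get_state();print(s['time_s'],s['opening'],s['force'],s['joint_vel'].round(2),s['orientation'])
```

```text
22.6333 0.008696563735661854 [-2.26267961 -1.00533568  5.96287258] [-0.05 -0.    0.14 -0.01 -0.01 -0.01 -0.11] [-1.79855757e+02 -8.82978540e-02  7.76623902e+01]
```

View pics/s14c.png

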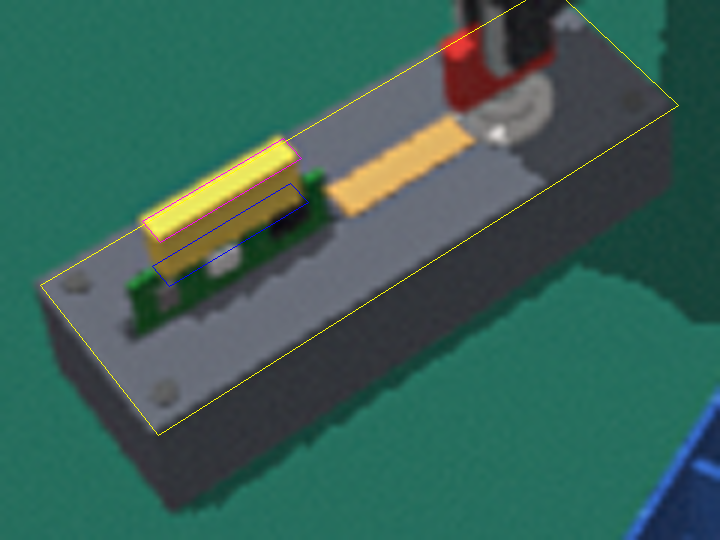

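The bar's top face lands on the predicted outline for a fully home card (top at 88 mm) to within about 1 px. The wing is gripped and still, so I'm handing in.

```bash
python3 -c "
from workcell import ticket; print(ticket.hand_in())"
```

```text
the job is handed in; nothing more can be done
None
```

I loaded the green card in the holder, seated the thumbscrew, backed it off a quarter turn, and handed in at about 22.6 s still gripping the wing. The hand-in gave no verdict.

**Last checks**
- **Card:** the lower edge met the slot floor with about 6 N at a computed height of 10.5 mm; the floor is at 10 mm. In the final scene view the bar top falls on the outline for a fully home card to within about 1 px.
- **Seating:** turning clockwise, the moment rose to 0.8 N·m at tool yaw −13.8°, with the wing straight across the holder.
- **Quarter turn back:** the tool then turned back about 91° to yaw 77.7°, against a target of about 78.4°. The wing lies along the holder and is held at 8.5 mm opening with a 50 N grip set. The arm was still.
- **Other things on the bench:** I saw nothing moved in the final scene view, but I did not measure the displacements.

**What disagreed**
- **First wing grasp missed:** it closed just above the wing, and I turned the tool shut over it without moving the screw. The visible fingertips stood well above the nominal TCP, by roughly 20 to 30 mm depending on the view. I went 14 mm lower and the second grasp held. The card's bar had probably been gripped only near its top edge, but it held.
- **Wrist camera calibration drift:** the reported offset changed by about 2 mm during the run. I aligned the card to the slot from positions measured in the same picture.

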